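# Lift a school meter out of its foam and turn it face up

## Robot

A 6-joint arm with a two-finger parallel gripper is mounted at the origin on the work surface. World frame = base frame: x ahead of the robot, y to its left, z up, the work surface at z = 0. Lengths are in m, angles in degrees, forces in N, time in s.
With the tool pointing down it reaches from about 0.375 to 0.975 m from the base axis. Payload 3.8 kg.
Tool frame: the origin (TCP) lies on the centre line of the jaws, within the pads' length; the fingertips stand 22 mm ahead of it and the grasp point (between the pads) lies 3 mm ahead of it; x points along the fingers, y is the direction in which the jaws open and shut, and the axes are right-handed (so a half turn about x gives the same grasp; the last joint's range is limited). The gripper opens to 88 mm and grips with 3 to 60 N. Pads are 18 mm wide; open, the fingers measure 123 mm over their backs; the gripper's body (75 mm by 187 mm) begins 45 mm behind the grasp point.
Start: joints at [64.578, 15.12, 91.902, -0, 72.978, -2.114], TCP at [0.267, 0.62, 0.261] pointing down, gripper open.
Joint ranges: [-150.88, 150.88], [-54.13, 125.18], [17.81, 147.31], [-75.09, 255.09], [0, 152.58], [-146.25, 146.25]. Speed limits (degrees/s): [147.25, 147.25, 180, 180, 180, 180].

## Interface

Orientations are given as a 3x3 rotation matrix whose columns are the frame's x, y, z axes.
In Python, from rig import robot gives the robot as it stands. The module is installed in compiled form; this text tells all that it offers.
- The arm moves only by the tool arm_command, never from a script. Its argument "targets" is a list of rows, each an object with "jaw": the finger opening in cm, from 0 to 8.81; "delta_pos": the shift along the tool's x, y, z in cm, a list of three; "dr": the turn, a rotation vector about the tool's x, y, z in rad, a list of three. In form: [{"jaw": jaw, "delta_pos": [dx, dy, dz], "dr": [ax, ay, az]}, ...]. A call has 1 to 5 rows; each row shifts and turns the pose as measured when the row begins, along the tool's axes as they then stand; what a row does not reach is not made up. A row lasts 1/12 s, in which the tool goes at most 41.7 mm and 7.16 degrees, less where a joint would pass 70% of its speed; a pose out of reach is approached as far as the arm can. A call with a gripper value outside its range is refused whole. The fingers move at their own pace and stop on an object; "newtons" is the grip in N (left out, the last holds). Time passes only in rows, so rows that do not move let the fingers close. It gives the time, the measured TCP pose, the force and the opening at its end, in the units of the state.
- robot.observe(): the state, without advancing time (a new reading comes with each control period).
- robot.grab_frame(name): name is "side" or "top" or "wrist"; returns the picture (400x640x3 uint8, red, green, blue); there is no depth.
- robot.camera_params(name): a dict with "mtx" (3x3 intrinsics, pixels), "rvec" (rotation vector, rad) and "tvec" (3), from world to camera coordinates, as OpenCV has them. Camera axes: x right, y down, z forward; pixel columns grow to the right and rows downward; lengths in m; the calibration is good to about 2 mm. A picture is of the moment at which its call begins: read the wrist's pose just before it. camera_params takes no time and is no camera call; for the wrist camera it gives the pose at the moment of the call.
- robot.job_done(): hands the job in, once; it reports no verdict.
Trained networks look in the newest picture that a camera, given by its name, has taken for a name from the list of things; names that differ only in an ending like _2 or _b are one class to them, and where a whole thing is asked for, a point or a joint stands for the part that bears it (a point fixed in the world has none). Each returns a list of dicts, best first, with "score" (0 to 1); they miss things now and then, are a little off and sometimes report something else, mostly with a low value. They report only what shows in the picture. A call takes as long as a camera call.
- robot.search_frame(camera, query): "point" ([column, row] in pixels, amid what is visible of it).
- robot.place_of(camera, query): "point" ([column, row] in pixels: a listed point, or the origin of a listed thing).
The state is a dict: "time": time; "joint_positions": joint angles; "qvel": joint speeds; "joint_efforts": joint torques, N m; "eef_pos": TCP position; "tcp_rot": TCP orientation; "contact_force": force on the tool from outside, world axes, zero at the start; "torque": the same for the moment, N m; "opening": opening from 0.0 (shut) to 1.0 (fully open).
Only numpy, scipy, OpenCV 4.12 (cv2) and the standard library are available. Lean on these libraries where they do the work, as an engineer would, in place of code of your own. Each camera call takes 0.05 s, during which the arm holds its last target.

## Task

Take the orange meter, the one with the red hinged handle, out of its foam cutout, raising its handle edge first while the opposite edge is still in the cutout. Then turn it over and lay it gently, face up and flat, in the middle of the dark green cardboard square, without letting it fall or swing hard, and let go. Leave the grey meter in its cutout.

Things in the scene. Friction and masses are not known exactly. Their poses are not given: they have to be found in the camera images.
- meter: orange meter, box 110 (x) by 72 (y) by 32 mm (z), about 0.25 kg, at first face down in a close foam cutout (2 mm play a side). Origin: middle of its face (white dial, sockets), underneath at first, 20 mm above the table. z points from face to plain back: up at first, straight down once it lies face up. x points to the handle edge; the handle's hinge runs along y through x = 47, z = 20 mm
- meter_grip (a point): middle of the orange meter's red grip block, 44 (along the meter's y) by 12 by 18 mm, pinched across its 12 mm. It joins the ends of a wire U (arms 82 mm apart, outside the meter) 50 mm from the hinge. At first straight above the hinge, 90 mm above the table. Slightly stiff hinge: the handle stays put, but the meter hangs from it, foot lowest; it swings out past the handle edge to the face side, 180 degrees and more
- meter_foot (a point): middle of the orange meter's foot edge, opposite the handle, on the face side (x = -55, y = 0, z = 0 mm in the meter's frame); it rests on the floor of the cutout at first; axes as the meter's
- spare: grey meter with a black handle, otherwise like the orange one, face down in the other cutout, 120 mm away along y, handle to the same side; origin and axes as the orange one's. Both lie in one fixed dark foam block with a blue rim, 182 by 282 mm, sides parallel to the meters', top 36 mm above the table; cutouts 16 mm deep, so the upper 16 mm of each meter stand out
- board: square of dark green cardboard fixed flat on the table, 200 by 200 mm and 3 mm thick; origin at the middle of its underside on the table, z up

How it is judged:
By the outcome, as a careful person would: the job done as asked, in the order asked, and still so for the second after the job is handed in, with the robot touching nothing.
It also fails if it takes over 58 s, if anything falls off the work surface, if the arm or the gripper's body presses on something with over 40 N, if the wrist force passes 120 N, or if a joint passes its speed limit or range.

## Working session

There is one attempt and no reset: what is moved stays moved. The work goes in short steps, Python scripts to look and compute and a tool call to move; the robot and the scene stay as the last step left them, time stands still between calls to the robot, and variables do not carry over. Pictures are saved under pics/ and viewed, and the job is handed in when it is done.

Besides the shell and the picture viewer there is one more tool, called after "Request:" in YAML: its name, and indented under it one key for each argument. arm_command: Moves the arm, as the interface text tells. Its arguments: {"type":"object","properties":{"targets":{"type":"array"},"newtons":{"type":"number"}},"required":["targets"]}

```bash
mkdir -p pics; cat > h.py <<'E'
import numpy as np, cv2
from rig import robot
def cam(n):
    p=robot.camera_params(n); R=cv2.Rodrigues(np.array(p['rvec'],float))[0]
    return np.array(p['mtx'],float),R,np.array(p['tvec'],float).ravel(),np.array(p['rvec'],float)
def onplane(n,px,z):
    K,R,t,_=cam(n); d=R.T@np.linalg.inv(K)@np.array([px[0],px[1],1.]); c=-R.T@t
    return c+d*(z-c[2])/d[2]
def proj(n,P):
    K,R,t,r=cam(n); return cv2.projectPoints(np.array(P,float).reshape(-1,1,3),r,t,K,None)[0].reshape(-1,2)
def snap(n,f):
    im=robot.grab_frame(n); cv2.imwrite('pics/'+f,im[:,:,::-1]); return im
def st():
    s=robot.observe(); print(round(s['time'],3),np.round(s['eef_pos'],4),'F',np.round(s['contact_force'],1),'T',np.round(s['torque'],2),'op',round(s['opening'],3)); print(np.round(s['tcp_rot'],4)); print(np.round(s['joint_positions'],1)); return s
E
python3 - <<'E'
from h import *
st()
for c in ['top','side','wrist']:
    snap(c,c+'0.png')
    K,R,t,_=cam(c);print(c,-R.T@t,R[2])
for c in ['top','side']:
  for q in ['meter','meter_grip','spare','board']:
    print(c,q,[(np.round(d['point'],1),round(d['score'],2)) for d in robot.place_of(c,q)][:3])
E
```

```text
0.0 [0.2668 0.6193 0.2594] F [0.8 0.1 0.1] T [-0.02 -0.01 -0.  ] op 1.003
[[-9.000e-04  3.957e-01  9.184e-01]
 [-1.900e-03  9.184e-01 -3.957e-01]
 [-1.000e+00 -2.200e-03 -1.000e-04]]
[64.6 15.2 92.   0.  73.  -2.1]
top [ 0.4284766  -0.01525217  1.20886973] [ 0.1164936  -0.006205   -0.99317206]
side [ 0.36047008 -0.59863258  0.49819265] [ 0.24674874  0.79350655 -0.55629346]
wrist [0.198511   0.64857509 0.38358749] [ 0.26387008 -0.11501159 -0.95767683]
top meter [(array([199.9, 213.4]), 0.62)]
top meter_grip [(array([192. , 189.2]), 0.65)]
top spare [(array([252. , 204.7]), 0.76)]
top board [(array([387.4, 223.6]), 0.56)]
side meter [(array([294.4, 164.4]), 0.75)]
side meter_grip [(array([306.4, 135.9]), 0.67)]
side spare [(array([311.8, 187.3]), 0.95)]
side board [(array([345.6, 315.3]), 0.82)]
```

View pics/top0.png

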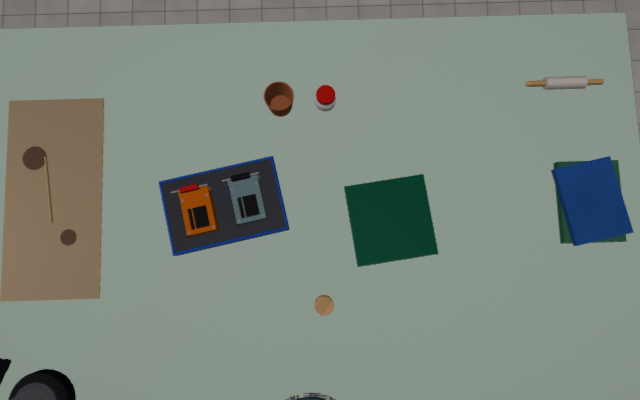

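View pics/side0.png

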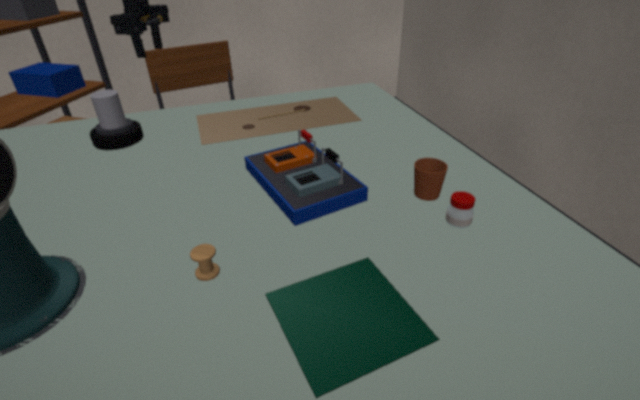

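View pics/wrist0.png

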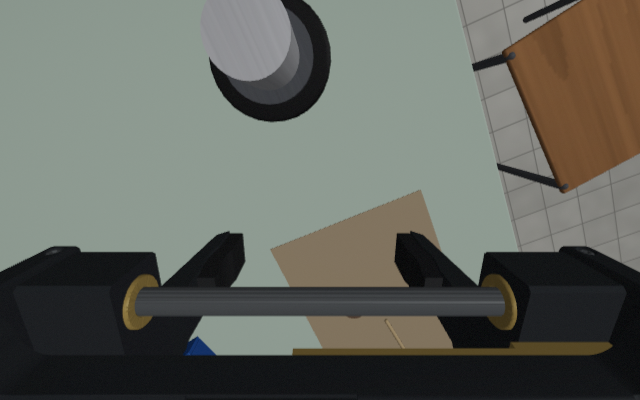

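```bash
python3 - <<'E'
from h import *
P=lambda c,q,z:print(c,q,z,np.round(onplane(c,q,z),4))
P('top',(199.9,213.4),.02);P('side',(294.4,164.4),.02)
P('top',(192,189.2),.09);P('side',(306.4,135.9),.09)
P('top',(252,204.7),.02);P('side',(311.8,187.3),.02)
P('top',(387.4,223.6),0);P('side',(345.6,315.3),0)
E
```

```text
top (199.9, 213.4) 0.02 [0.5439 0.2521 0.02  ]
side (294.4, 164.4) 0.02 [0.5629 0.2549 0.02  ]
top (192, 189.2) 0.09 [0.5935 0.2543 0.09  ]
side (306.4, 135.9) 0.09 [0.598  0.2583 0.09  ]
top (252, 204.7) 0.02 [0.5615 0.1254 0.02  ]
side (311.8, 187.3) 0.02 [0.5719 0.1372 0.02  ]
top (387.4, 223.6) 0 [ 0.5073 -0.205   0.    ]
side (345.6, 315.3) 0 [ 0.519  -0.2111  0.    ]
```

```bash
python3 - <<'E'
from h import *
im=cv2.imread('pics/top0.png')
hsv=cv2.cvtColor(im,cv2.COLOR_BGR2HSV)
def seg(lo,hi,roi):
    m=cv2.inRange(hsv,lo,hi); z=np.zeros_like(m); x0,y0,x1,y1=roi; z[y0:y1,x0:x1]=m[y0:y1,x0:x1]; return z
print(hsv[220,390],hsv[205,195],im[205,195],hsv[188,188],hsv[168,220],hsv[163,270],hsv[183,161])
def rep(name,m,z):
    c=max(cv2.findContours(m,0,2)[0],key=cv2.contourArea); r=cv2.minAreaRect(c); b=cv2.boxPoints(r)
    W=np.array([onplane('top',p,z) for p in b]); print(name,np.round(r[0],1),'ctr',np.round(W.mean(0),4)); print(np.round(W[:,:2],4).tolist())
    for i in range(4):
        d=W[(i+1)%4]-W[i]; print('  len',round(np.linalg.norm(d),4),'ang',round(np.degrees(np.arctan2(d[1],d[0])),1))
rep('board',seg((60,100,20),(90,255,120),(330,160,450,280)),.003)
rep('foam',seg((100,120,40),(130,255,255),(150,140,300,270)),.036)
rep('orange',seg((5,150,80),(20,255,255),(150,140,300,270)),.052)
m=seg((0,150,80),(4,255,255),(150,140,300,270))|seg((170,150,80),(180,255,255),(150,140,300,270))
rep('red',m,.099)
E
```

```text
[ 79 208  60] [ 14 250 146] [  3  69 146] [  1 233 142] [109 224 123] [128  23  45] [110 185  87]
board [390.7 219.7] ctr [ 0.5173 -0.2131  0.003 ]
[[0.6023, -0.1018], [0.6299, -0.3012], [0.4318, -0.3227], [0.4054, -0.127]]
  len 0.2012 ang -82.1
  len 0.1993 ang -173.8
  len 0.1975 ang 97.7
  len 0.1985 ang 7.3
foam [222.7 205.5] ctr [0.5607 0.1936 0.036 ]
[[0.6218, 0.3526], [0.6779, 0.0729], [0.4985, 0.0369], [0.4447, 0.312]]
  len 0.2853 ang -78.7
  len 0.1829 ang -168.6
  len 0.2804 ang 101.1
  len 0.1818 ang 12.9
orange [197.  210.4] ctr [0.5484 0.2518 0.052 ]
[[0.595, 0.2986], [0.608, 0.2264], [0.5016, 0.2054], [0.489, 0.2768]]
  len 0.0733 ang -79.8
  len 0.1084 ang -168.8
  len 0.0725 ang 100.0
  len 0.1082 ang 11.6
red [188.1 187.7] ctr [0.5958 0.2612 0.099 ]
[[0.5973, 0.2837], [0.606, 0.2413], [0.5943, 0.2386], [0.5856, 0.281]]
  len 0.0433 ang -78.4
  len 0.012 ang -167.3
  len 0.0433 ang 101.6
  len 0.012 ang 12.9
```

```bash
cat >> h.py <<'E'
from scipy.spatial.transform import Rotation as Ro
def down(yaw):
    c,s=np.cos(np.radians(yaw)),np.sin(np.radians(yaw)); return np.array([[0,c,s],[0,s,-c],[-1,0,0]],float)
def plan(p,yaw,n):
    s=robot.observe(); R0=np.array(s['tcp_rot']);p0=np.array(s['eef_pos'])
    rv=Ro.from_matrix(R0.T@down(yaw)).as_rotvec(); 
    for i in range(n):
        R=R0@Ro.from_rotvec(rv*i/n).as_matrix(); d=R.T@(np.array(p)-p0)/n*100
        print('  ',np.round(d,2).tolist(),np.round(rv/n,3).tolist())
E
python3 - <<'E'
from h import *
plan((.595,.261,.2),11.5,15)
E
```

```text
[0.4, -1.33, 2.95] [0.064, -0.0, -0.0]
   [0.4, -1.14, 3.03] [0.064, -0.0, -0.0]
   [0.4, -0.94, 3.1] [0.064, -0.0, -0.0]
   [0.4, -0.74, 3.16] [0.064, -0.0, -0.0]
   [0.4, -0.54, 3.2] [0.064, -0.0, -0.0]
   [0.4, -0.33, 3.22] [0.064, -0.0, -0.0]
   [0.4, -0.12, 3.24] [0.064, -0.0, -0.0]
   [0.4, 0.08, 3.24] [0.064, -0.0, -0.0]
   [0.4, 0.29, 3.23] [0.064, -0.0, -0.0]
   [0.4, 0.5, 3.2] [0.064, -0.0, -0.0]
   [0.4, 0.7, 3.16] [0.064, -0.0, -0.0]
   [0.4, 0.9, 3.11] [0.064, -0.0, -0.0]
   [0.4, 1.1, 3.05] [0.064, -0.0, -0.0]
   [0.4, 1.3, 2.97] [0.064, -0.0, -0.0]
   [0.4, 1.48, 2.88] [0.064, -0.0, -0.0]
```

Request:
arm_command:
  targets:
    - {"jaw": 8.8, "delta_pos": [0.4, -1.3, 3.0], "dr": [0.064, 0, 0]}
    - {"jaw": 8.8, "delta_pos": [0.4, -1.1, 3.0], "dr": [0.064, 0, 0]}
    - {"jaw": 8.8, "delta_pos": [0.4, -0.9, 3.1], "dr": [0.064, 0, 0]}
    - {"jaw": 8.8, "delta_pos": [0.4, -0.7, 3.2], "dr": [0.064, 0, 0]}
    - {"jaw": 8.8, "delta_pos": [0.4, -0.5, 3.2], "dr": [0.064, 0, 0]}

```text
time: 0.97
eef_pos: [0.3765, 0.504, 0.2414]
tcp_rot: [[0.001, 0.666, 0.746], [0.006, 0.746, -0.666], [-1.0, 0.005, -0.004]]
contact_force: [0.7, 0.4, 0.8]
opening: 1.0
```

```bash
python3 - <<'E'
from h import *
st();plan((.595,.261,.2),11.5,10)
E
```

```text
0.967 [0.3765 0.504  0.2414] F [0.7 0.4 0.8] T [-0.05  0.02  0.01] op 1.0
[[ 5.000e-04  6.662e-01  7.458e-01]
 [ 6.300e-03  7.457e-01 -6.662e-01]
 [-1.000e+00  5.100e-03 -3.800e-03]]
[50.9 10.7 99.3  0.2 69.7  2.6]
   [0.4, -0.36, 3.25] [0.064, -0.001, -0.0]
   [0.4, -0.15, 3.27] [0.064, -0.001, -0.0]
   [0.4, 0.06, 3.27] [0.064, -0.001, -0.0]
   [0.41, 0.27, 3.26] [0.064, -0.001, -0.0]
   [0.41, 0.48, 3.23] [0.064, -0.001, -0.0]
   [0.41, 0.68, 3.2] [0.064, -0.001, -0.0]
   [0.41, 0.89, 3.15] [0.064, -0.001, -0.0]
   [0.41, 1.09, 3.08] [0.064, -0.001, -0.0]
   [0.41, 1.28, 3.01] [0.064, -0.001, -0.0]
   [0.41, 1.47, 2.92] [0.064, -0.001, -0.0]
```

Tracking is accurate.

Request:
arm_command:
  targets:
    - {"jaw": 8.8, "delta_pos": [0.4, -0.4, 3.25], "dr": [0.064, 0, 0]}
    - {"jaw": 8.8, "delta_pos": [0.4, -0.15, 3.25], "dr": [0.064, 0, 0]}
    - {"jaw": 8.8, "delta_pos": [0.4, 0.05, 3.25], "dr": [0.064, 0, 0]}
    - {"jaw": 8.8, "delta_pos": [0.4, 0.25, 3.25], "dr": [0.064, 0, 0]}
    - {"jaw": 8.8, "delta_pos": [0.4, 0.5, 3.2], "dr": [0.064, 0, 0]}

```text
time: 1.38
eef_pos: [0.4888, 0.3761, 0.2211]
tcp_rot: [[0.003, 0.874, 0.485], [0.008, 0.485, -0.874], [-1.0, 0.006, -0.006]]
contact_force: [0.0, -1.3, -0.1]
opening: 0.996
```

Request:
arm_command:
  targets:
    - {"jaw": 6, "delta_pos": [0.4, 0.7, 3.2], "dr": [0.064, 0, 0]}
    - {"jaw": 6, "delta_pos": [0.4, 0.9, 3.1], "dr": [0.064, 0, 0]}
    - {"jaw": 6, "delta_pos": [0.4, 1.1, 3.1], "dr": [0.064, 0, 0]}
    - {"jaw": 6, "delta_pos": [0.4, 1.3, 3.0], "dr": [0.064, 0, 0]}
    - {"jaw": 6, "delta_pos": [0.4, 1.5, 2.9], "dr": [0.064, 0, 0]}

```text
time: 1.8
eef_pos: [0.6011, 0.2465, 0.2009]
tcp_rot: [[0.005, 0.986, 0.169], [0.01, 0.169, -0.986], [-1.0, 0.007, -0.009]]
contact_force: [0.1, 0.2, 0.3]
opening: 0.691
```

```bash
python3 - <<'E'
from h import *
st();snap('wrist','w1.png');print(proj('wrist',[(.595,.261,.099)]))
plan((.595,.261,.14),11.5,3)
E
```

```text
1.8 [0.6011 0.2465 0.2009] F [0.1 0.2 0.3] T [-0.04 -0.   -0.05] op 0.691
[[ 0.0053  0.9856  0.1691]
 [ 0.0099  0.169  -0.9856]
 [-0.9999  0.0069 -0.0088]]
[19.9 14.5 99.1  0.5 65.9 10. ]
[[310.91160762 181.11795078]]
   [2.0, -0.23, -0.68] [-0.012, -0.002, -0.003]
   [2.0, -0.21, -0.69] [-0.012, -0.002, -0.003]
   [2.0, -0.2, -0.7] [-0.012, -0.002, -0.003]
```

View pics/w1.png

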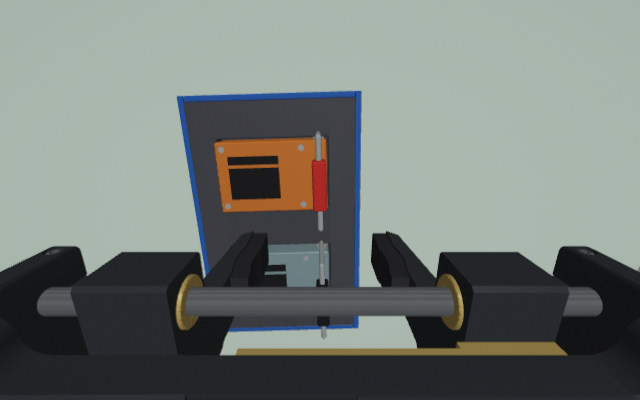

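```bash
python3 - <<'E'
from h import *
im=cv2.imread('pics/w1.png');hsv=cv2.cvtColor(im,cv2.COLOR_BGR2HSV)
m=cv2.inRange(hsv,(0,180,100),(4,255,255))|cv2.inRange(hsv,(174,180,100),(180,255,255))
ys,xs=np.where(m);print(xs.min(),xs.max(),ys.min(),ys.max(),xs.mean(),ys.mean())
st()
print(onplane('wrist',(xs.mean(),ys.mean()),.099),onplane('wrist',(xs.mean(),ys.mean()),.09))
for p in [(182,97),(360,92),(357,327)]: print(onplane('wrist',p,.036))
E
```

```text
312 326 159 210 319.00878477306003 184.97218155197658
1.85 [0.6047 0.2415 0.2   ] F [ 2.  -1.4 -0.1] T [-0.13 -0.03 -0.01] op 0.682
[[ 0.0078  0.9866  0.1633]
 [ 0.006   0.1632 -0.9866]
 [-1.      0.0087 -0.0047]]
[19.5 14.7 99.   0.2 65.8 10. ]
[0.60219753 0.2588233  0.099     ] [0.6026264  0.25663135 0.09      ]
[0.45879486 0.30919638 0.036     ]
[0.62951974 0.3421496  0.036     ]
[0.68245211 0.06930496 0.036     ]
```

```bash
python3 - <<'E'
from h import *
plan((.597,.261,.15),11.5,4)
E
```

```text
[1.25, -0.12, -0.51] [-0.009, -0.001, -0.002]
   [1.25, -0.11, -0.51] [-0.009, -0.001, -0.002]
   [1.25, -0.11, -0.51] [-0.009, -0.001, -0.002]
   [1.25, -0.1, -0.51] [-0.009, -0.001, -0.002]
```

Request:
arm_command:
  targets:
    - {"jaw": 5, "delta_pos": [1.3, -0.1, -0.5], "dr": [-0.009, -0.002, -0.002]}
    - {"jaw": 5, "delta_pos": [1.3, -0.1, -0.5], "dr": [-0.009, -0.002, -0.002]}
    - {"jaw": 5, "delta_pos": [1.2, -0.1, -0.5], "dr": [-0.009, -0.002, -0.002]}
    - {"jaw": 5, "delta_pos": [1.2, -0.1, -0.5], "dr": [-0.009, -0.002, -0.002]}
    - {"jaw": 5, "delta_pos": [0, 0, 0], "dr": [0, 0, 0]}

```text
time: 2.27
eef_pos: [0.5971, 0.261, 0.1447]
tcp_rot: [[-0.0, 0.98, 0.199], [-0.004, 0.199, -0.98], [-1.0, -0.001, 0.004]]
contact_force: [-0.7, -0.2, -0.4]
opening: 0.565
```

```bash
python3 - <<'E'
from h import *
import time
st()
Q=cam('wrist')
im=snap('wrist','w2.png');st()
hsv=cv2.cvtColor(im,cv2.COLOR_RGB2HSV)
m=cv2.inRange(hsv,(0,180,100),(4,255,255))|cv2.inRange(hsv,(174,180,100),(180,255,255))
ys,xs=np.where(m);print(xs.min(),xs.max(),ys.min(),ys.max(),xs.mean(),ys.mean())
print(onplane('wrist',(xs.mean(),ys.mean()),.097),onplane('wrist',(xs.mean(),ys.mean()),.09))
E
```

```text
2.267 [0.5971 0.261  0.1447] F [-0.7 -0.2 -0.4] T [-0.08  0.06 -0.03] op 0.565
[[-2.000e-04  9.799e-01  1.993e-01]
 [-3.800e-03  1.993e-01 -9.799e-01]
 [-1.000e+00 -1.000e-03  3.600e-03]]
[ 21.5  17.9 101.1  -0.2  61.1  10.1]
2.317 [0.5973 0.261  0.1456] F [-0.1  1.5 -0.8] T [-0.04  0.09  0.02] op 0.567
[[ 4.000e-04  9.799e-01  1.994e-01]
 [-3.600e-03  1.994e-01 -9.799e-01]
 [-1.000e+00 -3.000e-04  3.600e-03]]
[ 21.5  17.9 101.1  -0.2  61.1  10.1]
314 331 192 257 322.3633904418395 224.7556357078449
[0.5985537  0.26391617 0.097     ] [0.59921182 0.26107413 0.09      ]
```

View pics/w2.png

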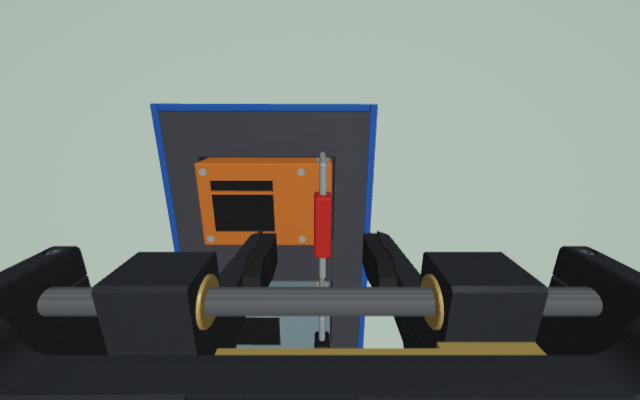

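Request:
arm_command:
  targets:
    - {"jaw": 5, "delta_pos": [1.7, 0.1, -0.1], "dr": [0, 0, 0]}
    - {"jaw": 5, "delta_pos": [1.6, 0, 0], "dr": [0, 0, 0]}
    - {"jaw": 4, "delta_pos": [1.3, 0, 0], "dr": [0, 0, 0]}
    - {"jaw": 3, "delta_pos": [0.6, 0, 0], "dr": [0, 0, 0]}
    - {"jaw": 2, "delta_pos": [0, 0, 0], "dr": [0, 0, 0]}
  newtons: 15

```text
time: 2.73
eef_pos: [0.5965, 0.2677, 0.0929]
tcp_rot: [[0.003, 0.978, 0.208], [-0.003, 0.208, -0.978], [-1.0, 0.002, 0.003]]
contact_force: [-0.1, -0.0, -0.5]
opening: 0.364
```

```bash
python3 - <<'E'
from h import *
st()
E
```

```text
2.733 [0.5965 0.2677 0.0929] F [-0.1 -0.  -0.5] T [-0.1   0.02  0.  ] op 0.364
[[ 0.0029  0.9781  0.2083]
 [-0.0026  0.2083 -0.9781]
 [-1.      0.0023  0.0031]]
[ 22.1  21.1 102.9  -0.2  55.8  10.2]
```

Request:
arm_command:
  targets:
    - {"jaw": 2.5, "delta_pos": [0, 0, 0.5], "dr": [0.008, 0, 0]}
    - {"jaw": 1.5, "delta_pos": [0, 0, 0], "dr": [0, 0, 0]}
    - {"jaw": 0.5, "delta_pos": [0, 0, 0], "dr": [0, 0, 0]}
    - {"jaw": 0.5, "delta_pos": [0, 0, 0], "dr": [0, 0, 0]}
    - {"jaw": 0.5, "delta_pos": [0, 0, 0], "dr": [0, 0, 0]}
  newtons: 20

```text
time: 3.15
eef_pos: [0.5981, 0.263, 0.0949]
tcp_rot: [[0.005, 0.98, 0.2], [-0.002, 0.2, -0.98], [-1.0, 0.004, 0.003]]
contact_force: [-0.3, -0.2, -2.1]
opening: 0.134
```

```bash
python3 - <<'E'
from h import *
st()
E
```

```text
3.15 [0.5981 0.263  0.0949] F [-0.3 -0.2 -2.1] T [-0.02  0.15 -0.05] op 0.134
[[ 0.0045  0.9798  0.2001]
 [-0.0018  0.2002 -0.9798]
 [-1.      0.004   0.0027]]
[ 21.6  20.9 103.   -0.2  55.9  10.2]
```

Request:
arm_command:
  targets:
    - {"jaw": 0.5, "delta_pos": [0, 0, 0], "dr": [0, 0, 0]}
    - {"jaw": 0.5, "delta_pos": [-0.4, 0, 0], "dr": [0, 0, 0]}
    - {"jaw": 0.5, "delta_pos": [-0.6, 0, 0], "dr": [0, 0, 0]}
    - {"jaw": 0.5, "delta_pos": [-0.6, 0, 0], "dr": [0, 0, 0]}
    - {"jaw": 0.5, "delta_pos": [-0.6, 0, 0], "dr": [0, 0, 0]}
  newtons: 30

```text
time: 3.57
eef_pos: [0.5965, 0.2621, 0.1171]
tcp_rot: [[0.001, 0.98, 0.2], [-0.003, 0.2, -0.98], [-1.0, -0.0, 0.003]]
contact_force: [-0.9, -0.3, -3.1]
opening: 0.128
```

```bash
python3 - <<'E'
from h import *
st();snap('side','s3.png');snap('wrist','w3.png')
i=cv2.imread('pics/s3.png')[100:240,220:400];cv2.imwrite('pics/s3c.png',cv2.resize(i,None,fx=4,fy=4))
E
```

```text
3.567 [0.5965 0.2621 0.1171] F [-0.9 -0.3 -3.1] T [-0.09  0.09 -0.01] op 0.128
[[ 6.000e-04  9.799e-01  1.995e-01]
 [-3.200e-03  1.995e-01 -9.799e-01]
 [-1.000e+00 -1.000e-04  3.300e-03]]
[ 21.6  19.5 102.3  -0.2  58.3  10.2]
```

View pics/s3c.png

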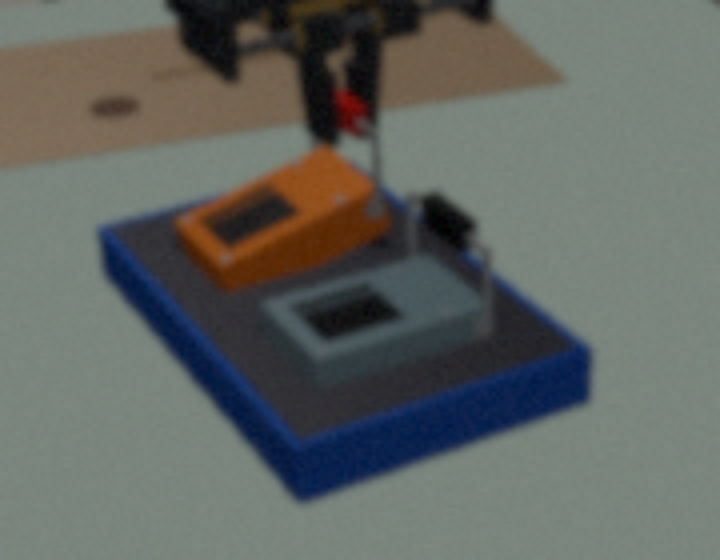

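View pics/w3.png

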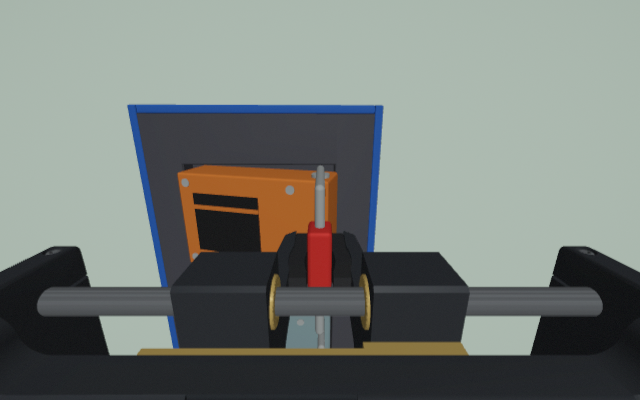

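Request:
arm_command:
  targets:
    - {"jaw": 0.5, "delta_pos": [-0.6, 0, 0], "dr": [0, 0, 0]}
    - {"jaw": 0.5, "delta_pos": [-0.6, -0.1, 0], "dr": [0, 0, 0]}
    - {"jaw": 0.5, "delta_pos": [-0.6, -0.3, 0], "dr": [0, 0, 0]}
    - {"jaw": 0.5, "delta_pos": [-0.6, -0.4, 0], "dr": [0, 0, 0]}
    - {"jaw": 0.5, "delta_pos": [-0.6, -0.4, 0], "dr": [0, 0, 0]}

```text
time: 4.08
eef_pos: [0.5847, 0.2598, 0.1501]
tcp_rot: [[0.002, 0.98, 0.199], [-0.003, 0.199, -0.98], [-1.0, 0.001, 0.003]]
contact_force: [-0.4, -0.9, -2.5]
opening: 0.131
```

```bash
python3 - <<'E'
from h import *
st();snap('side','s4.png')
i=cv2.imread('pics/s4.png')[100:240,220:400];cv2.imwrite('pics/s4c.png',cv2.resize(i,None,fx=4,fy=4))
E
```

```text
4.083 [0.5847 0.2598 0.1501] F [-0.4 -0.9 -2.5] T [-0.05  0.11 -0.02] op 0.131
[[ 0.0021  0.9799  0.1994]
 [-0.0028  0.1994 -0.9799]
 [-1.      0.0015  0.0031]]
[ 21.8  16.3 102.6  -0.2  61.1  10.4]
```

View pics/s4c.png

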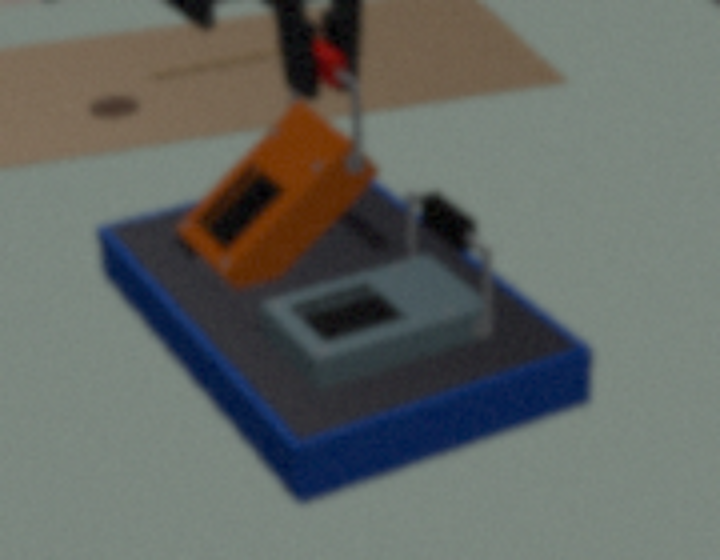

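Request:
arm_command:
  targets:
    - {"jaw": 0.5, "delta_pos": [-0.6, -0.4, 0], "dr": [0, 0, 0]}
    - {"jaw": 0.5, "delta_pos": [-0.6, -0.4, 0], "dr": [0, 0, 0]}
    - {"jaw": 0.5, "delta_pos": [-0.5, -0.4, 0], "dr": [0, 0, 0]}
    - {"jaw": 0.5, "delta_pos": [-0.5, -0.3, 0], "dr": [0, 0, 0]}
    - {"jaw": 0.5, "delta_pos": [-0.4, -0.3, 0], "dr": [0, 0, 0]}

```text
time: 4.55
eef_pos: [0.5644, 0.2559, 0.1799]
tcp_rot: [[0.003, 0.98, 0.2], [-0.002, 0.2, -0.98], [-1.0, 0.002, 0.003]]
contact_force: [-0.1, -0.5, -2.9]
opening: 0.127
```

```bash
python3 - <<'E'
from h import *
st();snap('side','s5.png')
i=cv2.imread('pics/s5.png')[80:240,220:400];cv2.imwrite('pics/s5c.png',cv2.resize(i,None,fx=4,fy=4))
E
```

```text
4.55 [0.5644 0.2559 0.1799] F [-0.1 -0.5 -2.9] T [-0.08  0.01 -0.01] op 0.127
[[ 0.0029  0.9798  0.1997]
 [-0.0024  0.1997 -0.9798]
 [-1.      0.0024  0.0029]]
[ 22.2  12.7 103.8  -0.2  63.5  10.8]
```

View pics/s5c.png

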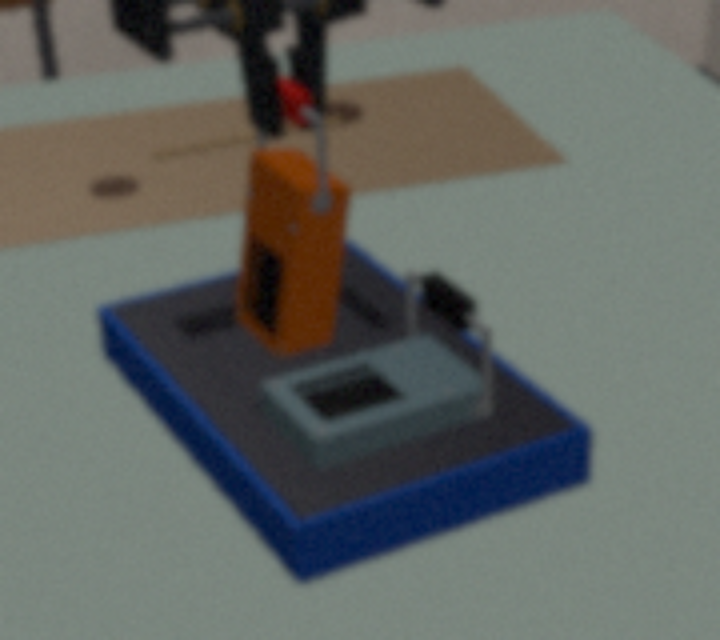

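Request:
arm_command:
  targets:
    - {"jaw": 0.5, "delta_pos": [-0.5, 0, 0], "dr": [0, 0, 0]}
    - {"jaw": 0.5, "delta_pos": [-0.8, 0, 0], "dr": [0, 0, 0]}
    - {"jaw": 0.5, "delta_pos": [-1.2, 0, 0], "dr": [0, 0, 0]}
    - {"jaw": 0.5, "delta_pos": [-1.6, 0, 0], "dr": [0, 0, 0]}
    - {"jaw": 0.5, "delta_pos": [-2.0, 0, 0], "dr": [0, 0, 0]}

```text
time: 5.02
eef_pos: [0.5611, 0.2548, 0.2405]
tcp_rot: [[-0.005, 0.98, 0.2], [-0.006, 0.2, -0.98], [-1.0, -0.006, 0.005]]
contact_force: [0.1, -0.1, -3.4]
opening: 0.13
```

Request:
arm_command:
  targets:
    - {"jaw": 0.5, "delta_pos": [-2.0, 0, 0], "dr": [0, 0, 0]}
    - {"jaw": 0.5, "delta_pos": [-2.0, 0, 0], "dr": [0, 0, 0]}
    - {"jaw": 0.5, "delta_pos": [-1.6, 0, 0], "dr": [0, 0, 0]}
    - {"jaw": 0.5, "delta_pos": [-1.2, 0, 0], "dr": [0, 0, 0]}
    - {"jaw": 0.5, "delta_pos": [-0.4, 0, 0], "dr": [0, 0, 0]}

```text
time: 5.43
eef_pos: [0.5635, 0.2559, 0.3244]
tcp_rot: [[0.002, 0.98, 0.2], [-0.003, 0.2, -0.98], [-1.0, 0.002, 0.003]]
contact_force: [0.1, 1.1, -2.4]
opening: 0.129
```

```bash
python3 - <<'E'
from h import *
st();snap('side','s6.png')
d=np.array([np.cos(np.radians(7.4)),np.sin(np.radians(7.4))]);C=np.array([.518,-.2125]);print(d,C+55e-3*d,C-47e-3*d)
plan((.55,-.20,.31),7.4,20)
E
```

```text
5.433 [0.5635 0.2559 0.3244] F [ 0.1  1.1 -2.4] T [0.04 0.02 0.06] op 0.129
[[ 0.0021  0.9799  0.1995]
 [-0.0028  0.1995 -0.9799]
 [-1.      0.0015  0.0032]]
[22.2  7.2 94.6 -0.2 78.2 10.7]
[0.99167116 0.1287956 ] [ 0.57254191 -0.20541624] [ 0.47139146 -0.21855339]
   [0.08, -0.52, 2.22] [0.004, 0.0, -0.0]
   [0.08, -0.51, 2.22] [0.004, 0.0, -0.0]
   [0.08, -0.51, 2.22] [0.004, 0.0, -0.0]
   [0.08, -0.5, 2.23] [0.004, 0.0, -0.0]
   [0.08, -0.49, 2.23] [0.004, 0.0, -0.0]
   [0.08, -0.48, 2.23] [0.004, 0.0, -0.0]
   [0.08, -0.47, 2.23] [0.004, 0.0, -0.0]
   [0.08, -0.47, 2.23] [0.004, 0.0, -0.0]
   [0.08, -0.46, 2.23] [0.004, 0.0, -0.0]
   [0.08, -0.45, 2.24] [0.004, 0.0, -0.0]
   [0.08, -0.44, 2.24] [0.004, 0.0, -0.0]
   [0.08, -0.43, 2.24] [0.004, 0.0, -0.0]
   [0.08, -0.43, 2.24] [0.004, 0.0, -0.0]
   [0.08, -0.42, 2.24] [0.004, 0.0, -0.0]
   [0.08, -0.41, 2.24] [0.004, 0.0, -0.0]
   [0.08, -0.4, 2.25] [0.004, 0.0, -0.0]
   [0.08, -0.39, 2.25] [0.004, 0.0, -0.0]
   [0.07, -0.39, 2.25] [0.004, 0.0, -0.0]
   [0.07, -0.38, 2.25] [0.004, 0.0, -0.0]
   [0.07, -0.37, 2.25] [0.004, 0.0, -0.0]
```

View pics/s6.png

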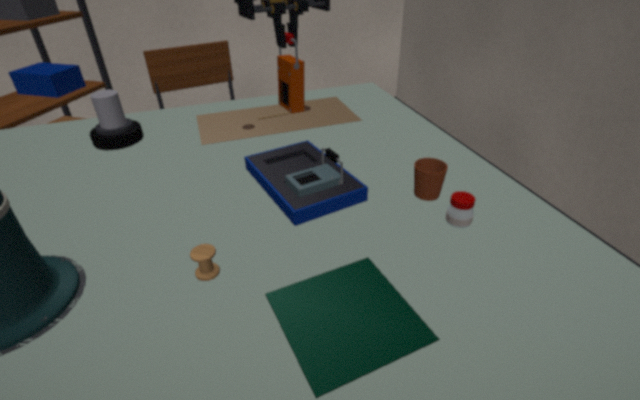

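Request:
arm_command:
  targets:
    - {"jaw": 0.5, "delta_pos": [0, -0.2, 0.8], "dr": [0.004, 0, 0]}
    - {"jaw": 0.5, "delta_pos": [0, -0.3, 1.4], "dr": [0.004, 0, 0]}
    - {"jaw": 0.5, "delta_pos": [0.1, -0.4, 1.9], "dr": [0.004, 0, 0]}
    - {"jaw": 0.5, "delta_pos": [0.1, -0.5, 2.3], "dr": [0.004, 0, 0]}
    - {"jaw": 0.5, "delta_pos": [0.1, -0.5, 2.5], "dr": [0.004, 0, 0]}

```text
time: 5.9
eef_pos: [0.5598, 0.1628, 0.3172]
tcp_rot: [[-0.003, 0.983, 0.185], [-0.003, 0.185, -0.983], [-1.0, -0.004, 0.002]]
contact_force: [0.3, -0.0, -3.2]
opening: 0.131
```

Request:
arm_command:
  targets:
    - {"jaw": 0.5, "delta_pos": [0, -0.5, 2.5], "dr": [0.004, 0, 0]}
    - {"jaw": 0.5, "delta_pos": [0, -0.5, 2.5], "dr": [0.004, 0, 0]}
    - {"jaw": 0.5, "delta_pos": [0.1, -0.5, 2.5], "dr": [0.004, 0, 0]}
    - {"jaw": 0.5, "delta_pos": [0.1, -0.5, 2.5], "dr": [0.004, 0, 0]}
    - {"jaw": 0.5, "delta_pos": [0.1, -0.5, 2.5], "dr": [0.004, 0, 0]}

```text
time: 6.32
eef_pos: [0.5504, 0.0233, 0.3056]
tcp_rot: [[-0.019, 0.987, 0.163], [-0.007, 0.162, -0.987], [-1.0, -0.02, 0.004]]
contact_force: [0.2, -0.2, -3.6]
opening: 0.132
```

Request:
arm_command:
  targets:
    - {"jaw": 0.5, "delta_pos": [0, -0.5, 2.5], "dr": [0.004, 0, 0]}
    - {"jaw": 0.5, "delta_pos": [0, -0.5, 2.5], "dr": [0.004, 0, 0]}
    - {"jaw": 0.5, "delta_pos": [0.1, -0.5, 2.5], "dr": [0.004, 0, 0]}
    - {"jaw": 0.5, "delta_pos": [0.1, -0.5, 2.5], "dr": [0.004, 0, 0]}
    - {"jaw": 0.5, "delta_pos": [0.1, -0.5, 2.4], "dr": [0.004, 0, 0]}

```text
time: 6.73
eef_pos: [0.5357, -0.1149, 0.2948]
tcp_rot: [[-0.034, 0.99, 0.138], [-0.008, 0.138, -0.99], [-0.999, -0.035, 0.003]]
contact_force: [0.4, 0.6, -3.7]
opening: 0.128
```

```bash
python3 - <<'E'
from h import *
st()
im=cv2.imread('pics/side0.png');hsv=cv2.cvtColor(im,cv2.COLOR_BGR2HSV)
print(hsv[320,345])
m=cv2.inRange(hsv,(60,100,20),(95,255,130)); m[:,:200]=0
c=max(cv2.findContours(m,0,2)[0],key=cv2.contourArea)
b=cv2.approxPolyDP(c,8,True).reshape(-1,2);W=np.array([onplane('side',p,.003) for p in b]);print(b.tolist(),np.round(W,3).tolist(),W.mean(0))
for z in (.003,):
  M=cv2.moments(m); 
im=cv2.imread('pics/top0.png');hsv=cv2.cvtColor(im,cv2.COLOR_BGR2HSV)
plan((.55,-.20,.31),7.4,5)
E
```

```text
6.733 [ 0.5357 -0.1149  0.2948] F [ 0.4  0.6 -3.7] T [-0.06 -0.08 -0.03] op 0.128
[[-0.0341  0.9899  0.1378]
 [-0.0079  0.1376 -0.9905]
 [-0.9994 -0.0348  0.0032]]
[-14.2   1.3 104.   -0.9  76.5 -21.9]
[ 77 148  62]
[[368, 259], [267, 294], [316, 396], [437, 339]] [[0.603, -0.107, 0.003], [0.411, -0.13, 0.003], [0.435, -0.322, 0.003], [0.628, -0.297, 0.003]] [ 0.51932046 -0.21407765  0.003     ]
   [-0.3, 0.04, 1.73] [0.002, 0.001, 0.007]
   [-0.3, 0.04, 1.73] [0.002, 0.001, 0.007]
   [-0.3, 0.05, 1.73] [0.002, 0.001, 0.007]
   [-0.3, 0.05, 1.73] [0.002, 0.001, 0.007]
   [-0.3, 0.06, 1.72] [0.002, 0.001, 0.007]
```

```bash
python3 - <<'E'
from h import *
plan((.584,-.205,.22),7.4,10)
E
```

```text
[0.74, 0.38, 0.96] [0.001, 0.0, 0.003]
   [0.74, 0.38, 0.96] [0.001, 0.0, 0.003]
   [0.74, 0.38, 0.96] [0.001, 0.0, 0.003]
   [0.74, 0.37, 0.96] [0.001, 0.0, 0.003]
   [0.74, 0.37, 0.96] [0.001, 0.0, 0.003]
   [0.74, 0.37, 0.96] [0.001, 0.0, 0.003]
   [0.74, 0.37, 0.96] [0.001, 0.0, 0.003]
   [0.75, 0.37, 0.96] [0.001, 0.0, 0.003]
   [0.75, 0.37, 0.96] [0.001, 0.0, 0.003]
   [0.75, 0.36, 0.96] [0.001, 0.0, 0.003]
```

Request:
arm_command:
  targets:
    - {"jaw": 0.5, "delta_pos": [0.3, 0.1, 1.7], "dr": [0.001, 0, 0.005]}
    - {"jaw": 0.5, "delta_pos": [0.5, 0.3, 1.3], "dr": [0.001, 0, 0.005]}
    - {"jaw": 0.5, "delta_pos": [0.8, 0.4, 1.2], "dr": [0.001, 0, 0.005]}
    - {"jaw": 0.5, "delta_pos": [0.9, 0.5, 1.0], "dr": [0.001, 0, 0.005]}
    - {"jaw": 0.5, "delta_pos": [1.0, 0.5, 1.0], "dr": [0.001, 0, 0.005]}

```text
time: 7.15
eef_pos: [0.5543, -0.1856, 0.2529]
tcp_rot: [[-0.017, 0.992, 0.124], [-0.006, 0.124, -0.992], [-1.0, -0.018, 0.003]]
contact_force: [0.6, 0.5, -3.4]
opening: 0.128
```

Request:
arm_command:
  targets:
    - {"jaw": 0.5, "delta_pos": [1.0, 0.5, 0.9], "dr": [0.001, 0, 0.004]}
    - {"jaw": 0.5, "delta_pos": [1.0, 0.5, 0.8], "dr": [0.001, 0, 0.004]}
    - {"jaw": 0.5, "delta_pos": [0.8, 0.4, 0.7], "dr": [0.001, 0, 0.002]}
    - {"jaw": 0.5, "delta_pos": [0.6, 0.3, 0.3], "dr": [0.001, 0, 0]}
    - {"jaw": 0.5, "delta_pos": [0.3, 0.2, 0.1], "dr": [0, 0, 0]}

```text
time: 7.57
eef_pos: [0.5766, -0.2139, 0.2058]
tcp_rot: [[-0.014, 0.993, 0.119], [-0.001, 0.119, -0.993], [-1.0, -0.014, -0.001]]
contact_force: [0.2, 0.3, -3.3]
opening: 0.128
```

```bash
python3 - <<'E'
from h import *
st();snap('side','s7.png')
plan((.584,-.205,.165),7.4,6)
i=cv2.imread('pics/s7.png')[100:400,220:520];cv2.imwrite('pics/s7c.png',cv2.resize(i,None,fx=2,fy=2))
E
```

```text
7.567 [ 0.5766 -0.2139  0.2058] F [ 0.2  0.3 -3.3] T [-0.01  0.12  0.04] op 0.128
[[-1.360e-02  9.928e-01  1.193e-01]
 [-1.100e-03  1.192e-01 -9.929e-01]
 [-9.999e-01 -1.360e-02 -6.000e-04]]
[-22.5  11.4 102.4  -0.4  66.9 -29.2]
   [0.67, 0.15, -0.13] [-0.002, -0.0, 0.002]
   [0.67, 0.15, -0.13] [-0.002, -0.0, 0.002]
   [0.67, 0.15, -0.13] [-0.002, -0.0, 0.002]
   [0.67, 0.15, -0.13] [-0.002, -0.0, 0.002]
   [0.67, 0.15, -0.13] [-0.002, -0.0, 0.002]
   [0.67, 0.14, -0.13] [-0.002, -0.0, 0.002]
```

View pics/s7c.png

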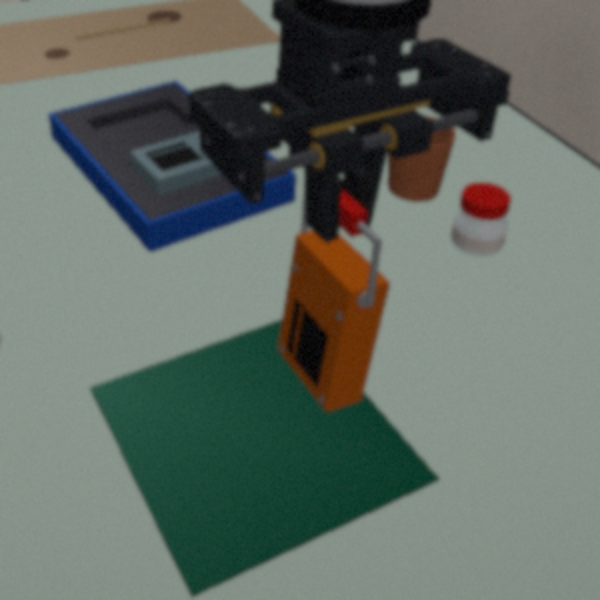

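Request:
arm_command:
  targets:
    - {"jaw": 0.5, "delta_pos": [0, -0.1, -0.1], "dr": [0, 0, 0.03]}
    - {"jaw": 0.5, "delta_pos": [0, -0.2, -0.1], "dr": [0, 0, 0.045]}
    - {"jaw": 0.5, "delta_pos": [0, -0.2, -0.1], "dr": [0, 0, 0.05]}
    - {"jaw": 0.5, "delta_pos": [0, -0.2, -0.1], "dr": [0, 0, 0.05]}
    - {"jaw": 0.5, "delta_pos": [0, -0.2, -0.1], "dr": [0, 0, 0.05]}

```text
time: 8.03
eef_pos: [0.5709, -0.2069, 0.205]
tcp_rot: [[0.216, 0.968, 0.126], [0.028, 0.122, -0.992], [-0.976, 0.217, -0.001]]
contact_force: [-0.8, -0.8, -2.9]
opening: 0.136
```

Request:
arm_command:
  targets:
    - {"jaw": 0.5, "delta_pos": [0, -0.2, -0.1], "dr": [0, 0, 0.05]}
    - {"jaw": 0.5, "delta_pos": [0, -0.2, -0.1], "dr": [0, 0, 0.05]}
    - {"jaw": 0.5, "delta_pos": [0, -0.2, 0], "dr": [0, 0, 0.05]}
    - {"jaw": 0.5, "delta_pos": [0, -0.1, 0], "dr": [0, 0, 0.04]}
    - {"jaw": 0.5, "delta_pos": [0, 0, 0], "dr": [0, 0, 0.02]}

```text
time: 8.45
eef_pos: [0.5633, -0.2021, 0.206]
tcp_rot: [[0.423, 0.896, 0.132], [0.055, 0.12, -0.991], [-0.904, 0.427, 0.001]]
contact_force: [-0.3, 0.2, -3.5]
opening: 0.132
```

```bash
python3 - <<'E'
from h import *
s=st();snap('side','s8.png')
p=np.array(s['eef_pos']);R=np.array(s['tcp_rot']);print('hinge',p+R[:,0]*.054)
i=cv2.imread('pics/s8.png')[100:400,220:520];cv2.imwrite('pics/s8c.png',cv2.resize(i,None,fx=2,fy=2))
E
```

```text
8.45 [ 0.5633 -0.2021  0.206 ] F [-0.3  0.2 -3.5] T [-0.07  0.58  0.02] op 0.132
[[ 0.4233  0.8963  0.1321]
 [ 0.0555  0.1199 -0.9912]
 [-0.9043  0.4269  0.001 ]]
[-30.1  -1.9 120.2  22.3  43.4 -51.5]
hinge [ 0.58611204 -0.19911113  0.15717092]
```

View pics/s8c.png

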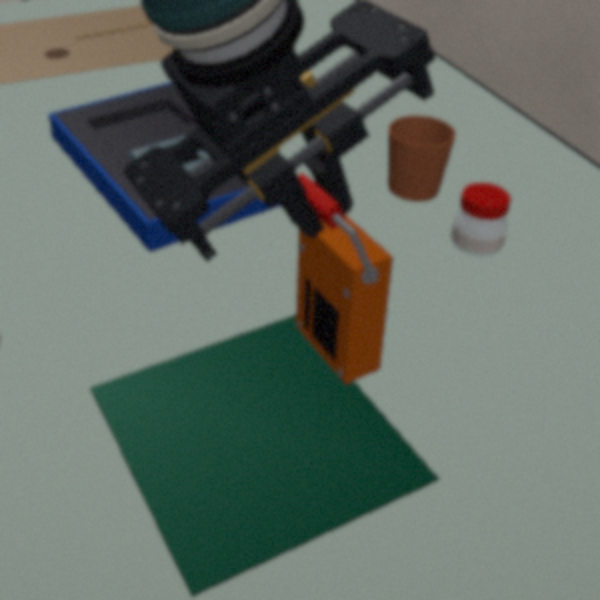

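Request:
arm_command:
  targets:
    - {"jaw": 0.5, "delta_pos": [0.5, -0.25, 0.1], "dr": [0, 0, 0]}
    - {"jaw": 0.5, "delta_pos": [0.8, -0.35, 0.1], "dr": [0, 0, 0]}
    - {"jaw": 0.5, "delta_pos": [0.9, -0.4, 0.2], "dr": [0, 0, 0]}
    - {"jaw": 0.5, "delta_pos": [0.9, -0.4, 0.1], "dr": [0, 0, 0]}
    - {"jaw": 0.5, "delta_pos": [0.5, -0.25, 0], "dr": [0, 0, 0]}

```text
time: 8.92
eef_pos: [0.5659, -0.2066, 0.1661]
tcp_rot: [[0.425, 0.895, 0.136], [0.055, 0.124, -0.991], [-0.904, 0.428, 0.004]]
contact_force: [-0.5, -0.3, -3.3]
opening: 0.132
```

```bash
python3 - <<'E'
from h import *
s=st();snap('side','s9.png')
p=np.array(s['eef_pos']);R=np.array(s['tcp_rot']);print('hinge',p+R[:,0]*.054)
i=cv2.imread('pics/s9.png')[100:400,220:520];cv2.imwrite('pics/s9c.png',cv2.resize(i,None,fx=2,fy=2))
E
```

```text
8.917 [ 0.5659 -0.2066  0.1661] F [-0.5 -0.3 -3.3] T [-0.11  0.51  0.08] op 0.132
[[ 0.4248  0.8951  0.1357]
 [ 0.0546  0.1243 -0.9907]
 [-0.9037  0.4282  0.004 ]]
[-30.4   1.2 121.8  24.6  39.  -55.1]
hinge [ 0.58881727 -0.20369548  0.1173081 ]
```

View pics/s9c.png

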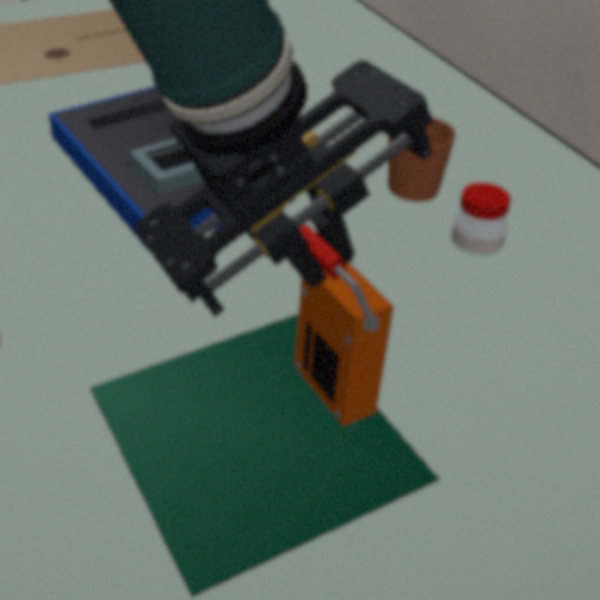

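Request:
arm_command:
  targets:
    - {"jaw": 0.5, "delta_pos": [0.3, -0.13, 0], "dr": [0, 0, 0]}
    - {"jaw": 0.5, "delta_pos": [0.3, -0.13, 0], "dr": [0, 0, 0]}
    - {"jaw": 0.5, "delta_pos": [0.3, -0.13, 0], "dr": [0, 0, 0]}
    - {"jaw": 0.5, "delta_pos": [0, 0, 0], "dr": [0, 0, 0]}

```text
time: 9.3
eef_pos: [0.5679, -0.2068, 0.1552]
tcp_rot: [[0.426, 0.895, 0.135], [0.055, 0.123, -0.991], [-0.903, 0.429, 0.003]]
contact_force: [0.4, -0.4, -2.8]
opening: 0.134
```

```bash
cat >> h.py <<'E'
def hs():
    s=st(); p=np.array(s['eef_pos']);R=np.array(s['tcp_rot']);d=np.array([.9917,.1288,0]);h=p+R[:,0]*.054
    print('hinge',np.round(h,4),'along d from C',round((h-[.518,-.2135,0])@d,4),'lat',round((h-[.518,-.2135,0])@[-.1288,.9917,0],4)); print('down',np.round(R.T@[0,0,-1],3),'-d',np.round(R.T@-d,3))
E
python3 - <<'E'
from h import *
hs()
E
```

```text
9.3 [ 0.5679 -0.2068  0.1552] F [ 0.4 -0.4 -2.8] T [-0.25  0.53 -0.06] op 0.134
[[ 0.4258  0.8947  0.1349]
 [ 0.0553  0.123  -0.9909]
 [-0.9031  0.4293  0.0029]]
[-30.4   2.2 122.1  25.4  37.8 -55.9]
hinge [ 0.5909 -0.2038  0.1064] along d from C 0.0735 lat 0.0002
down [ 0.903 -0.429 -0.003] -d [-0.429 -0.903 -0.006]
```

Request:
arm_command:
  targets:
    - {"jaw": 0.5, "delta_pos": [0.18, -0.08, 0], "dr": [0, 0, 0]}
    - {"jaw": 0.5, "delta_pos": [0.1, -0.25, 0], "dr": [0, 0, 0]}
    - {"jaw": 0.5, "delta_pos": [0.05, -0.35, 0], "dr": [0, 0, 0]}
    - {"jaw": 0.5, "delta_pos": [0, -0.4, 0], "dr": [0, 0, 0]}

```text
time: 9.63
eef_pos: [0.5646, -0.2093, 0.1541]
tcp_rot: [[0.436, 0.89, 0.134], [0.052, 0.124, -0.991], [-0.898, 0.44, 0.007]]
contact_force: [-0.9, 2.6, 2.8]
opening: 0.13
```

```bash
python3 - <<'E'
from h import *
hs();snap('side','s10.png')
i=cv2.imread('pics/s10.png')[100:400,220:520];cv2.imwrite('pics/s10c.png',cv2.resize(i,None,fx=2,fy=2))
E
```

```text
9.633 [ 0.5646 -0.2093  0.1541] F [-0.9  2.6  2.8] T [0.43 0.06 0.23] op 0.13
[[ 0.4365  0.8897  0.1342]
 [ 0.0524  0.1238 -0.9909]
 [-0.8982  0.4395  0.0074]]
[-30.9   1.9 122.8  26.5  37.1 -57.5]
hinge [ 0.5882 -0.2064  0.1056] along d from C 0.0705 lat -0.002
down [ 0.898 -0.44  -0.007] -d [-0.44  -0.898 -0.005]
```

View pics/s10c.png

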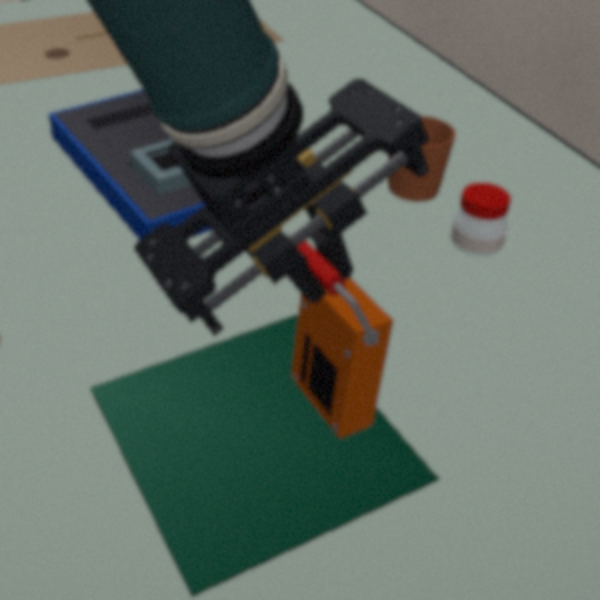

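Request:
arm_command:
  targets:
    - {"jaw": 0.5, "delta_pos": [-0.18, -0.36, 0], "dr": [0, 0, 0]}
    - {"jaw": 0.5, "delta_pos": [-0.18, -0.36, 0], "dr": [0, 0, 0]}
    - {"jaw": 0.5, "delta_pos": [-0.18, -0.36, 0], "dr": [0, 0, 0]}
    - {"jaw": 0.5, "delta_pos": [-0.16, -0.38, 0], "dr": [0, 0, 0]}
    - {"jaw": 0.5, "delta_pos": [-0.15, -0.4, 0], "dr": [0, 0, 0]}

```text
time: 10.1
eef_pos: [0.5426, -0.2126, 0.1538]
tcp_rot: [[0.438, 0.889, 0.134], [0.051, 0.124, -0.991], [-0.898, 0.441, 0.009]]
contact_force: [0.2, 2.0, 2.1]
opening: 0.133
```

```bash
python3 - <<'E'
from h import *
hs();snap('side','s11.png')
i=cv2.imread('pics/s11.png')[100:400,220:520];cv2.imwrite('pics/s11c.png',cv2.resize(i,None,fx=2,fy=2))
E
```

```text
10.1 [ 0.5426 -0.2126  0.1538] F [0.2 2.  2.1] T [ 0.2  -0.04  0.13] op 0.133
[[ 0.4379  0.889   0.1338]
 [ 0.051   0.124  -0.991 ]
 [-0.8976  0.4407  0.0089]]
[-3.270e+01 -1.000e-01  1.249e+02  2.720e+01  3.760e+01 -5.970e+01]
hinge [ 0.5662 -0.2099  0.1053] along d from C 0.0483 lat -0.0026
down [ 0.898 -0.441 -0.009] -d [-0.441 -0.898 -0.005]
```

View pics/s11c.png

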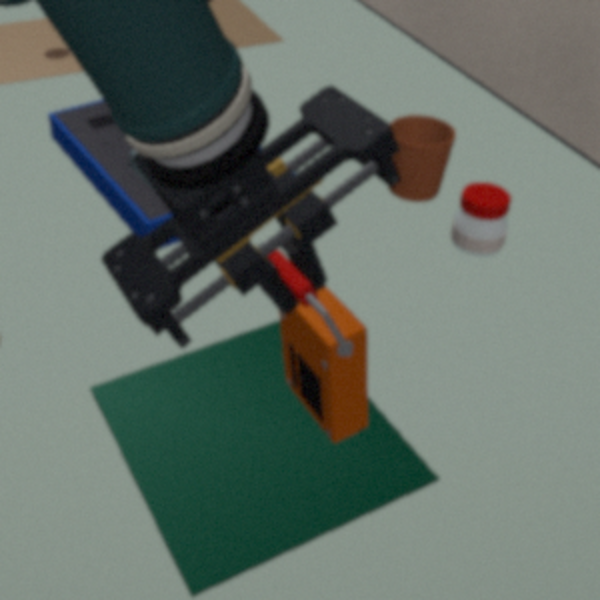

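Request:
arm_command:
  targets:
    - {"jaw": 0.5, "delta_pos": [-0.16, -0.48, -0.03], "dr": [0, 0, 0]}
    - {"jaw": 0.5, "delta_pos": [-0.13, -0.49, -0.03], "dr": [0, 0, 0]}
    - {"jaw": 0.5, "delta_pos": [-0.11, -0.5, -0.03], "dr": [0, 0, 0]}
    - {"jaw": 0.5, "delta_pos": [-0.09, -0.51, -0.03], "dr": [0, 0, 0]}
    - {"jaw": 0.5, "delta_pos": [-0.07, -0.53, -0.03], "dr": [0, 0, 0]}

```text
time: 10.57
eef_pos: [0.5165, -0.2159, 0.1499]
tcp_rot: [[0.442, 0.887, 0.133], [0.049, 0.125, -0.991], [-0.896, 0.444, 0.012]]
contact_force: [-1.6, 0.1, 6.0]
opening: 0.129
```

```bash
python3 - <<'E'
from h import *
hs();snap('side','s12.png')
i=cv2.imread('pics/s12.png')[100:400,220:520];cv2.imwrite('pics/s12c.png',cv2.resize(i,None,fx=2,fy=2))
E
```

```text
10.567 [ 0.5165 -0.2159  0.1499] F [-1.6  0.1  6. ] T [0.18 0.05 0.1 ] op 0.129
[[ 0.4416  0.8873  0.1333]
 [ 0.0486  0.1247 -0.991 ]
 [-0.8959  0.4441  0.0119]]
[-34.8  -2.3 127.6  28.5  37.7 -62.8]
hinge [ 0.5403 -0.2133  0.1015] along d from C 0.0222 lat -0.0026
down [ 0.896 -0.444 -0.012] -d [-0.444 -0.896 -0.005]
```

View pics/s12c.png

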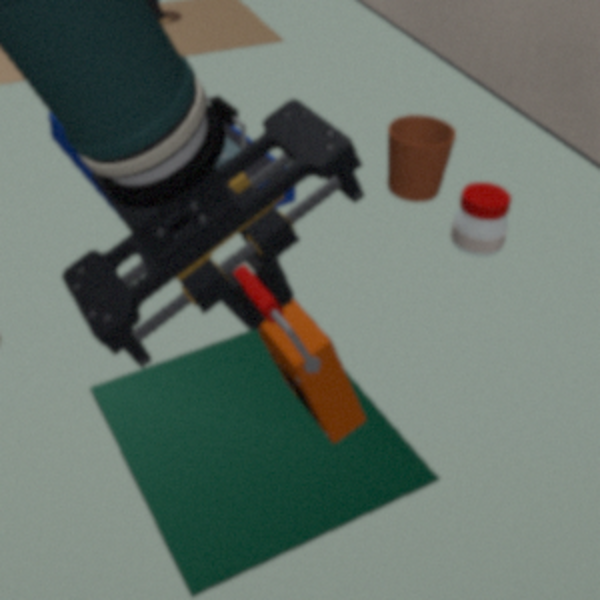

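Request:
arm_command:
  targets:
    - {"jaw": 0.5, "delta_pos": [-0.1, -0.62, -0.03], "dr": [0, 0, 0]}
    - {"jaw": 0.5, "delta_pos": [-0.02, -0.66, -0.03], "dr": [0, 0, 0]}
    - {"jaw": 0.5, "delta_pos": [0.02, -0.68, -0.03], "dr": [0, 0, 0]}
    - {"jaw": 0.5, "delta_pos": [0.08, -0.71, -0.03], "dr": [0, 0, 0]}
    - {"jaw": 0.5, "delta_pos": [0.13, -0.73, -0.03], "dr": [0, 0, 0]}

```text
time: 11.03
eef_pos: [0.482, -0.2202, 0.133]
tcp_rot: [[0.441, 0.887, 0.135], [0.046, 0.128, -0.991], [-0.896, 0.443, 0.016]]
contact_force: [-2.8, -0.7, 2.4]
opening: 0.13
```

```bash
python3 - <<'E'
from h import *
hs();snap('side','s13.png')
i=cv2.imread('pics/s13.png')[100:400,220:520];cv2.imwrite('pics/s13c.png',cv2.resize(i,None,fx=2,fy=2))
E
```

```text
11.033 [ 0.482  -0.2202  0.133 ] F [-2.8 -0.7  2.4] T [-0.03  0.51  0.04] op 0.13
[[ 0.4407  0.8875  0.1346]
 [ 0.0457  0.1275 -0.9908]
 [-0.8965  0.4428  0.0157]]
[-37.9  -4.  131.3  30.6  37.1 -68. ]
hinge [ 0.5058 -0.2177  0.0846] along d from C -0.0126 lat -0.0026
down [ 0.896 -0.443 -0.016] -d [-0.443 -0.897 -0.006]
```

View pics/s13c.png

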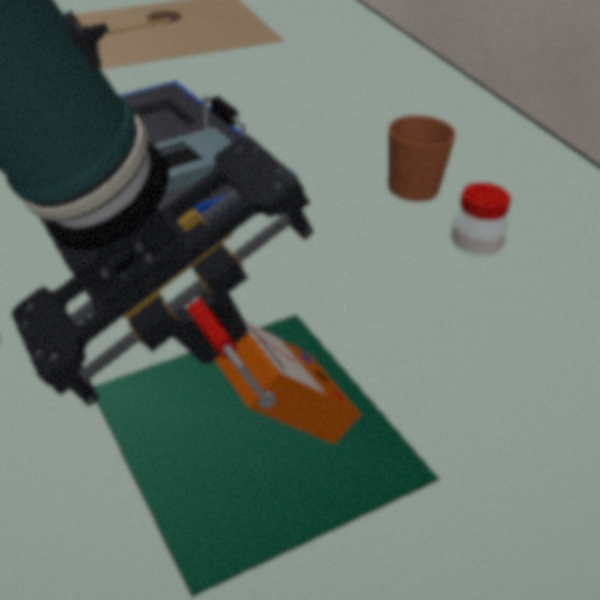

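Request:
arm_command:
  targets:
    - {"jaw": 0.5, "delta_pos": [0.23, -0.56, -0.02], "dr": [0, 0, 0]}
    - {"jaw": 0.5, "delta_pos": [0.23, -0.56, -0.02], "dr": [0, 0, 0]}
    - {"jaw": 0.5, "delta_pos": [0.29, -0.54, -0.02], "dr": [0, 0, 0]}
    - {"jaw": 0.5, "delta_pos": [0.29, -0.54, -0.02], "dr": [0, 0, 0]}
    - {"jaw": 0.5, "delta_pos": [0.3, -0.5, -0.02], "dr": [0, 0, 0]}

```text
time: 11.5
eef_pos: [0.457, -0.221, 0.102]
tcp_rot: [[0.434, 0.891, 0.134], [0.047, 0.126, -0.991], [-0.9, 0.436, 0.013]]
contact_force: [0.8, -0.8, -1.5]
opening: 0.13
```

```bash
python3 - <<'E'
from h import *
hs();snap('side','s14.png')
i=cv2.imread('pics/s14.png')[100:400,220:520];cv2.imwrite('pics/s14c.png',cv2.resize(i,None,fx=2,fy=2))
E
```

```text
11.5 [ 0.457 -0.221  0.102] F [ 0.8 -0.8 -1.5] T [-0.21  0.26 -0.11] op 0.13
[[ 0.4341  0.8908  0.1343]
 [ 0.0472  0.1263 -0.9909]
 [-0.8996  0.4365  0.0128]]
[-40.1  -3.2 134.5  33.5  34.9 -73.5]
hinge [ 0.4804 -0.2184  0.0534] along d from C -0.0379 lat -0.0001
down [ 0.9   -0.436 -0.013] -d [-0.437 -0.9   -0.006]
```

View pics/s14c.png

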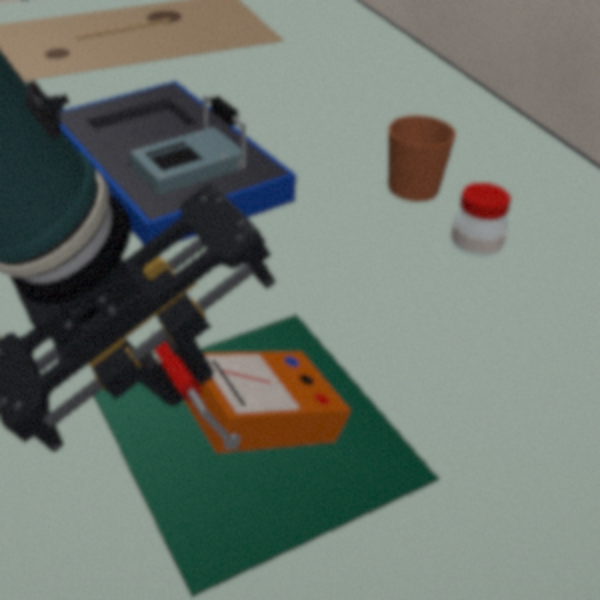

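Request:
arm_command:
  targets:
    - {"jaw": 0.5, "delta_pos": [0.4, -0.5, -0.02], "dr": [0, 0, 0]}
    - {"jaw": 0.5, "delta_pos": [0.5, -0.45, -0.02], "dr": [0, 0, 0]}
    - {"jaw": 0.5, "delta_pos": [0.5, -0.4, -0.02], "dr": [0, 0, 0]}
    - {"jaw": 0.5, "delta_pos": [0.5, -0.3, -0.02], "dr": [0, 0, 0]}
    - {"jaw": 0.5, "delta_pos": [0.3, -0.15, 0], "dr": [0, 0, 0]}

```text
time: 11.97
eef_pos: [0.4478, -0.2201, 0.0692]
tcp_rot: [[0.431, 0.892, 0.135], [0.05, 0.126, -0.991], [-0.901, 0.434, 0.01]]
contact_force: [-2.0, -0.6, -1.9]
opening: 0.131
```

```bash
python3 - <<'E'
from h import *
hs();snap('side','s15.png')
i=cv2.imread('pics/s15.png')[100:400,220:520];cv2.imwrite('pics/s15c.png',cv2.resize(i,None,fx=2,fy=2))
E
```

```text
11.967 [ 0.4478 -0.2201  0.0692] F [-2.  -0.6 -1.9] T [-0.15  0.44 -0.09] op 0.131
[[ 0.4309  0.8923  0.1348]
 [ 0.0498  0.1257 -0.9908]
 [-0.901   0.4336  0.0097]]
[-40.9  -0.4 136.3  37.5  31.6 -79. ]
hinge [ 0.4711 -0.2174  0.0206] along d from C -0.047 lat 0.0022
down [ 0.901 -0.434 -0.01 ] -d [-0.434 -0.901 -0.006]
```

View pics/s15c.png

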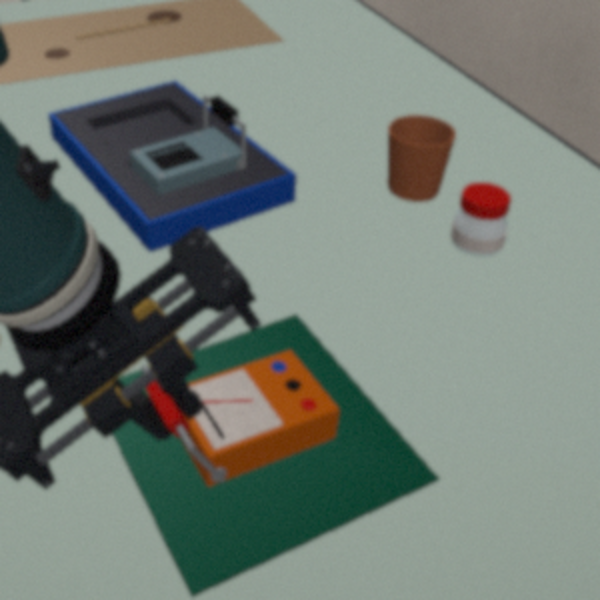

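Request:
arm_command:
  targets:
    - {"jaw": 0.5, "delta_pos": [0.2, -0.1, 0], "dr": [0, 0, 0]}
    - {"jaw": 0.5, "delta_pos": [0.15, -0.07, 0], "dr": [0, 0, 0]}
    - {"jaw": 0.5, "delta_pos": [0, 0, 0], "dr": [0, 0, 0]}

```text
time: 12.27
eef_pos: [0.4477, -0.2197, 0.0639]
tcp_rot: [[0.43, 0.893, 0.135], [0.051, 0.125, -0.991], [-0.902, 0.433, 0.008]]
contact_force: [-1.0, -1.2, -2.3]
opening: 0.133
```

```bash
python3 - <<'E'
from h import *
hs()
E
```

```text
12.267 [ 0.4477 -0.2197  0.0639] F [-1.  -1.2 -2.3] T [-0.13  0.47 -0.08] op 0.133
[[ 0.4297  0.8928  0.135 ]
 [ 0.051   0.1253 -0.9908]
 [-0.9015  0.4327  0.0083]]
[-40.8   0.2 136.4  38.2  31.1 -79.7]
hinge [ 0.4709 -0.217   0.0152] along d from C -0.0471 lat 0.0026
down [ 0.902 -0.433 -0.008] -d [-0.433 -0.902 -0.006]
```

Request:
arm_command:
  targets:
    - {"jaw": 0.5, "delta_pos": [0.1, -0.05, 0.05], "dr": [0, 0, 0]}
    - {"jaw": 0.5, "delta_pos": [0.1, -0.05, 0.05], "dr": [0, 0, 0]}
    - {"jaw": 0.5, "delta_pos": [0, 0, 0], "dr": [0, 0, 0]}

```text
time: 12.52
eef_pos: [0.449, -0.2205, 0.0643]
tcp_rot: [[0.432, 0.891, 0.138], [0.053, 0.128, -0.99], [-0.9, 0.435, 0.008]]
contact_force: [-0.7, 1.0, -2.0]
opening: 0.135
```

```bash
python3 - <<'E'
from h import *
hs();snap('side','s16.png')
i=cv2.imread('pics/s16.png')[240:360,280:440];cv2.imwrite('pics/s16c.png',cv2.resize(i,None,fx=5,fy=5))
E
```

```text
12.517 [ 0.449  -0.2205  0.0643] F [-0.7  1.  -2. ] T [-0.06  0.54 -0.02] op 0.135
[[ 0.432   0.8912  0.1382]
 [ 0.0532  0.1277 -0.9904]
 [-0.9003  0.4352  0.0078]]
[-41.    0.4 136.3  38.6  31.2 -80.3]
hinge [ 0.4723 -0.2177  0.0157] along d from C -0.0458 lat 0.0018
down [ 0.9   -0.435 -0.008] -d [-0.435 -0.9   -0.009]
```

View pics/s16c.png

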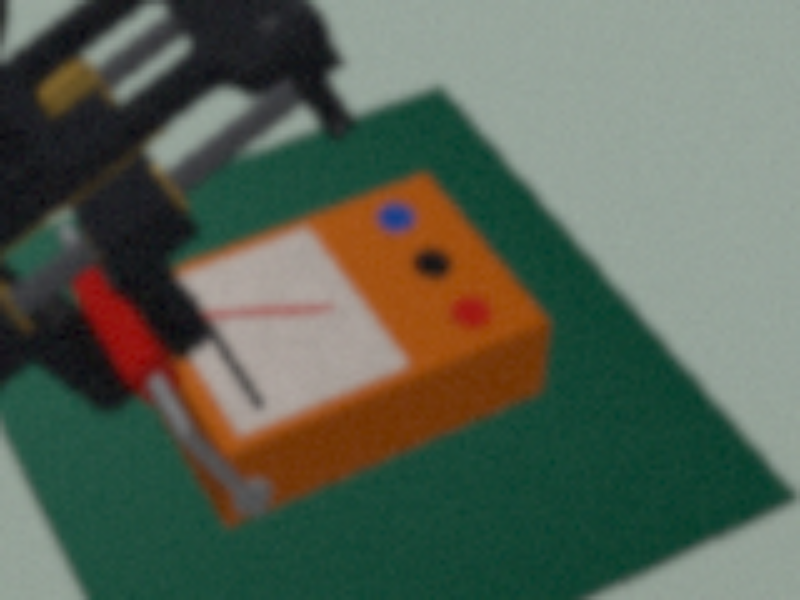

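Request:
arm_command:
  targets:
    - {"jaw": 0.5, "delta_pos": [0.18, -0.09, 0], "dr": [0, 0, 0]}
    - {"jaw": 0.5, "delta_pos": [0.18, -0.09, 0], "dr": [0, 0, 0]}
    - {"jaw": 0.5, "delta_pos": [0, 0, 0], "dr": [0, 0, 0]}

```text
time: 12.82
eef_pos: [0.4513, -0.221, 0.0647]
tcp_rot: [[0.437, 0.888, 0.141], [0.054, 0.131, -0.99], [-0.898, 0.44, 0.009]]
contact_force: [-0.8, 0.3, -2.6]
opening: 0.131
```

```bash
python3 - <<'E'
from h import *
hs()
E
```

```text
12.817 [ 0.4513 -0.221   0.0647] F [-0.8  0.3 -2.6] T [-0.1   0.52  0.09] op 0.131
[[ 0.437   0.8883  0.141 ]
 [ 0.054   0.1306 -0.99  ]
 [-0.8978  0.4403  0.0092]]
[-41.    0.6 136.2  39.3  31.2 -81.1]
hinge [ 0.4749 -0.2181  0.0162] along d from C -0.0433 lat 0.001
down [ 0.898 -0.44  -0.009] -d [-0.44  -0.898 -0.012]
```

Request:
arm_command:
  targets:
    - {"jaw": 0.5, "delta_pos": [0.2, -0.32, 0.03], "dr": [0, 0, -0.005]}
    - {"jaw": 0.5, "delta_pos": [0.2, -0.32, 0.03], "dr": [0, 0, -0.005]}

```text
time: 12.98
eef_pos: [0.4501, -0.2225, 0.0625]
tcp_rot: [[0.433, 0.89, 0.143], [0.054, 0.133, -0.99], [-0.9, 0.437, 0.009]]
contact_force: [-20.0, 11.8, 38.8]
opening: 0.129
```

```bash
python3 - <<'E'
from h import *
hs();snap('side','s17.png')
i=cv2.imread('pics/s17.png')[240:360,280:440];cv2.imwrite('pics/s17c.png',cv2.resize(i,None,fx=5,fy=5))
E
```

```text
12.983 [ 0.4501 -0.2225  0.0625] F [-20.   11.8  38.8] T [1.75 0.34 0.85] op 0.129
[[ 0.4333  0.8898  0.1432]
 [ 0.0541  0.1329 -0.9897]
 [-0.8996  0.4365  0.0094]]
[-41.1   0.8 136.1  39.1  31.1 -81.3]
hinge [ 0.4735 -0.2196  0.0139] along d from C -0.0449 lat -0.0003
down [ 0.9   -0.437 -0.009] -d [-0.437 -0.9   -0.015]
```

View pics/s17c.png

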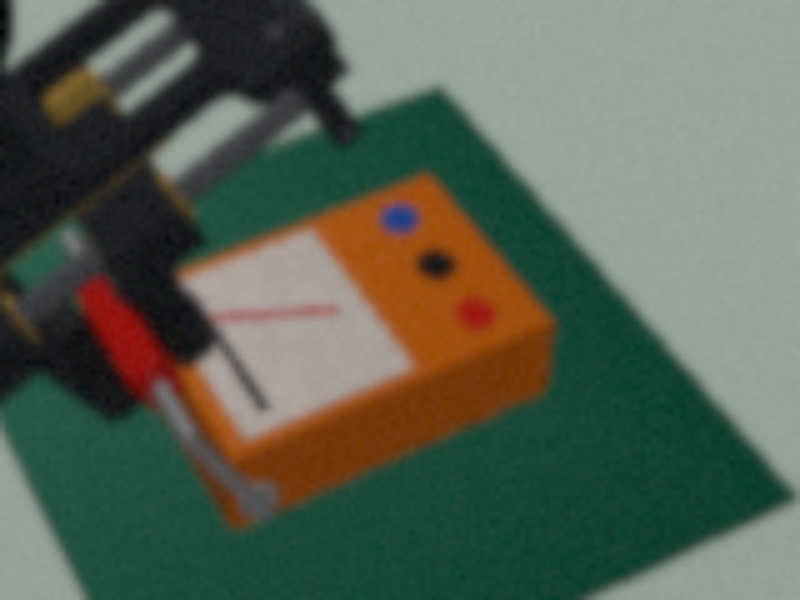

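Request:
arm_command:
  targets:
    - {"jaw": 0.5, "delta_pos": [-0.12, 0.08, 0], "dr": [0, 0, 0]}

```text
time: 13.12
eef_pos: [0.4506, -0.2223, 0.0648]
tcp_rot: [[0.434, 0.889, 0.144], [0.055, 0.134, -0.99], [-0.899, 0.437, 0.009]]
contact_force: [-0.8, -0.9, -2.3]
opening: 0.131
```

```bash
python3 - <<'E'
from h import *
hs()
E
```

```text
13.117 [ 0.4506 -0.2223  0.0648] F [-0.8 -0.9 -2.3] T [-0.15  0.61  0.04] op 0.131
[[ 0.4342  0.8892  0.144 ]
 [ 0.0547  0.1336 -0.9895]
 [-0.8992  0.4375  0.0093]]
[-41.1   0.6 136.   38.9  31.4 -81. ]
hinge [ 0.4741 -0.2194  0.0162] along d from C -0.0443 lat -0.0002
down [ 0.899 -0.437 -0.009] -d [-0.438 -0.899 -0.015]
```

Request:
arm_command:
  targets:
    - {"jaw": 0.5, "delta_pos": [0.08, -0.1, 0], "dr": [0, 0, 0]}
    - {"jaw": 0.5, "delta_pos": [0, 0, 0], "dr": [0, 0, 0]}

```text
time: 13.28
eef_pos: [0.4506, -0.2228, 0.064]
tcp_rot: [[0.435, 0.889, 0.144], [0.054, 0.134, -0.989], [-0.899, 0.438, 0.011]]
contact_force: [0.2, -0.4, -1.2]
opening: 0.131
```

```bash
python3 - <<'E'
from h import *
hs();snap('top','t18.png')
i=cv2.imread('pics/t18.png')[150:290,320:470];cv2.imwrite('pics/t18c.png',cv2.resize(i,None,fx=4,fy=4))
E
```

```text
13.283 [ 0.4506 -0.2228  0.064 ] F [ 0.2 -0.4 -1.2] T [-0.08  0.35  0.1 ] op 0.131
[[ 0.4351  0.8887  0.1442]
 [ 0.0536  0.1344 -0.9895]
 [-0.8988  0.4383  0.0108]]
[-41.2   0.7 136.1  39.1  31.2 -81.3]
hinge [ 0.4741 -0.2199  0.0155] along d from C -0.0444 lat -0.0007
down [ 0.899 -0.438 -0.011] -d [-0.438 -0.899 -0.016]
```

View pics/t18c.png

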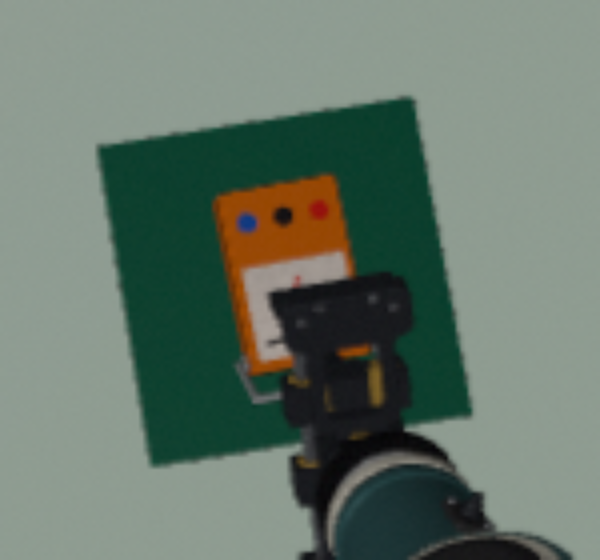

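Request:
arm_command:
  targets:
    - {"jaw": 1.6, "delta_pos": [0, 0, 0], "dr": [0, 0, 0]}
    - {"jaw": 2.2, "delta_pos": [0, 0, 0], "dr": [0, 0, 0]}
    - {"jaw": 3.0, "delta_pos": [0, 0, 0], "dr": [0, 0, 0]}
    - {"jaw": 3.6, "delta_pos": [0, 0, 0], "dr": [0, 0, 0]}

```text
time: 13.67
eef_pos: [0.4505, -0.2231, 0.0628]
tcp_rot: [[0.434, 0.889, 0.143], [0.053, 0.133, -0.99], [-0.899, 0.437, 0.01]]
contact_force: [-0.0, 0.8, 0.4]
opening: 0.377
```

```bash
python3 - <<'E'
from h import *
hs();snap('side','s19.png');snap('wrist','w19.png')
i=cv2.imread('pics/s19.png')[240:360,280:440];cv2.imwrite('pics/s19c.png',cv2.resize(i,None,fx=5,fy=5))
E
```

```text
13.667 [ 0.4505 -0.2231  0.0628] F [-0.   0.8  0.4] T [-0.1   0.28  0.  ] op 0.377
[[ 0.4342  0.8894  0.1429]
 [ 0.0532  0.133  -0.9897]
 [-0.8992  0.4374  0.0105]]
[-41.2   0.9 136.1  39.1  31.1 -81.3]
hinge [ 0.474  -0.2202  0.0143] along d from C -0.0445 lat -0.001
down [ 0.899 -0.437 -0.01 ] -d [-0.437 -0.899 -0.014]
```

View pics/s19c.png

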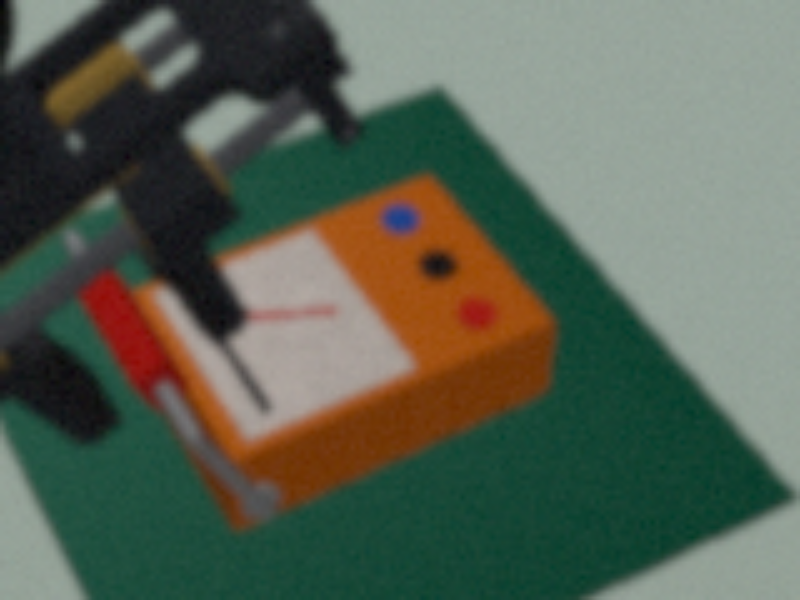

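View pics/w19.png

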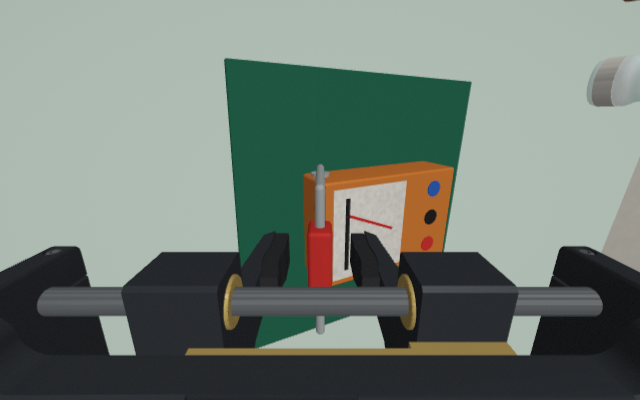

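Request:
arm_command:
  targets:
    - {"jaw": 3.6, "delta_pos": [-0.8, 0, 0], "dr": [0, 0, 0]}
    - {"jaw": 3.6, "delta_pos": [-1.5, 0, 0], "dr": [0, 0, 0]}
    - {"jaw": 3.6, "delta_pos": [-2.0, 0, 0], "dr": [0, 0, 0]}
    - {"jaw": 3.6, "delta_pos": [-2.0, 0, 0], "dr": [0, 0, 0]}
    - {"jaw": 3.6, "delta_pos": [-2.0, 0, 0], "dr": [0, 0, 0]}

```text
time: 14.18
eef_pos: [0.4107, -0.2251, 0.1366]
tcp_rot: [[0.426, 0.893, 0.144], [0.06, 0.131, -0.99], [-0.903, 0.43, 0.003]]
contact_force: [0.3, -0.0, 0.4]
opening: 0.412
```

```bash
python3 - <<'E'
from h import *
st()
E
```

```text
14.183 [ 0.4107 -0.2251  0.1366] F [ 0.3 -0.   0.4] T [-0.11  0.19  0.01] op 0.412
[[ 0.4261  0.8931  0.1444]
 [ 0.0598  0.1315 -0.9895]
 [-0.9027  0.4302  0.0026]]
[-45.5 -10.4 136.1  30.6  42.7 -74.5]
```

Rise further, then move sideways (tool −z is +Y) to clear the view.

Request:
arm_command:
  targets:
    - {"jaw": 3.6, "delta_pos": [-2.0, 0.8, 0], "dr": [0, 0, 0]}
    - {"jaw": 3.6, "delta_pos": [-2.0, 0.8, 0], "dr": [0, 0, 0]}
    - {"jaw": 3.6, "delta_pos": [-2.0, 0.8, -1.0], "dr": [0, 0, 0]}
    - {"jaw": 3.6, "delta_pos": [-1.5, 0.7, -2.0], "dr": [0, 0, 0]}
    - {"jaw": 3.6, "delta_pos": [-1.0, 0.5, -2.5], "dr": [0, 0, 0]}

```text
time: 14.6
eef_pos: [0.3959, -0.1741, 0.2372]
tcp_rot: [[0.428, 0.894, 0.135], [0.05, 0.125, -0.991], [-0.903, 0.431, 0.009]]
contact_force: [0.9, -0.1, 0.5]
opening: 0.404
```

Request:
arm_command:
  targets:
    - {"jaw": 3.6, "delta_pos": [0, 0, -3.0], "dr": [0, 0, 0]}
    - {"jaw": 3.6, "delta_pos": [0, 0, -3.0], "dr": [0, 0, 0]}
    - {"jaw": 3.6, "delta_pos": [0, 0, -3.0], "dr": [0, 0, 0]}
    - {"jaw": 3.6, "delta_pos": [0, 0, -2.0], "dr": [0, 0, 0]}
    - {"jaw": 3.6, "delta_pos": [0, 0, -0.5], "dr": [0, 0, 0]}

```text
time: 15.02
eef_pos: [0.3793, -0.0575, 0.2444]
tcp_rot: [[0.439, 0.889, 0.127], [0.04, 0.122, -0.992], [-0.897, 0.441, 0.018]]
contact_force: [-0.7, 0.3, 0.5]
opening: 0.409
```

```bash
python3 - <<'E'
from h import *
st();snap('side','s20.png');snap('top','t20.png')
for q in ['meter','board','spare']: print(q,[(np.round(d['point'],1),round(d['score'],2)) for d in robot.place_of('top',q)][:2])
im=cv2.imread('pics/t20.png');hsv=cv2.cvtColor(im,cv2.COLOR_BGR2HSV)
m=cv2.inRange(hsv,(5,150,80),(20,255,255));m[:,:340]=0;m[:,440:]=0;m[:160]=0;m[270:]=0
b=cv2.boxPoints(cv2.minAreaRect(cv2.findNonZero(m)));W=np.array([onplane('top',p,.035) for p in b]);print(W.mean(0),np.round(W,3).tolist())
i=im[150:290,320:470];cv2.imwrite('pics/t20c.png',cv2.resize(i,None,fx=4,fy=4))
E
```

```text
15.017 [ 0.3793 -0.0575  0.2444] F [-0.7  0.3  0.5] T [-0.09  0.2   0.  ] op 0.409
[[ 0.4392  0.8894  0.1267]
 [ 0.0401  0.1215 -0.9918]
 [-0.8975  0.4407  0.0177]]
[-22.1 -36.1 139.8  14.6  53.6 -35.9]
meter [(array([393.1, 222.2]), 0.63)]
board [(array([388.3, 221.9]), 0.85)]
spare [(array([252.6, 201.4]), 0.88)]
[ 0.51756036 -0.21196044  0.035     ] [[0.565, -0.166, 0.035], [0.578, -0.241, 0.035], [0.47, -0.257, 0.035], [0.457, -0.183, 0.035]]
```

View pics/s20.png

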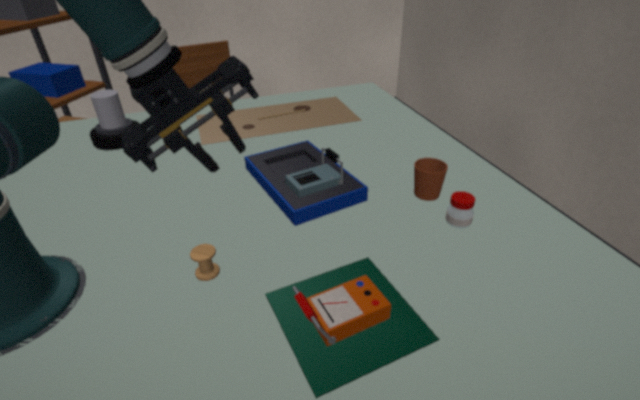

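View pics/t20c.png

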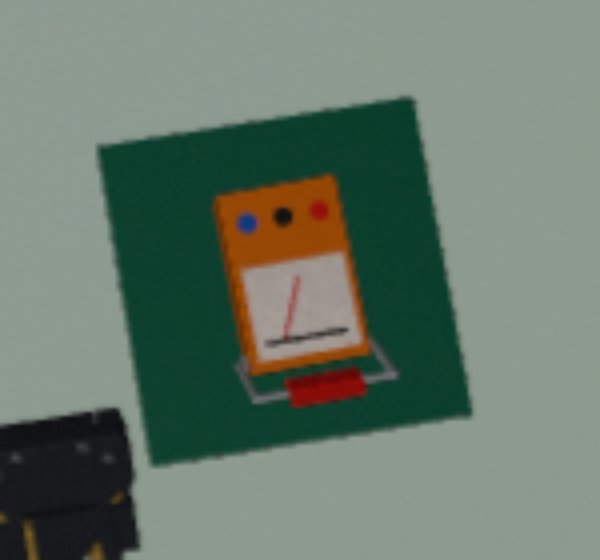

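The meter lies face up and flat: its centre measures (0.5176, -0.212) against (0.518, -0.2135) for the board. The grey meter is still in its cutout and the arm is clear of everything.

```bash
python3 -c "
from rig import robot
print(robot.job_done())"
```

```text
the job is handed in; nothing more can be done
None
```

The orange meter now lies face up and flat in the middle of the green board, released, and I handed the job in at about 15 s of the 58 s allowed.

- **Lifting out:** I gripped the red handle from above and raised the handle edge first while the foot stayed in the cutout. I then lifted the meter clear and carried it hanging over the grey one.
- **Turning over:** With the tool tilted about 26 degrees, I set the foot on the board. I swung the handle edge over and down in small steps until the meter lay flat, then opened the jaws and backed off.
- **Last checks:** The final top picture puts the meter's centre about 2 mm from the board's centre. The side picture shows it flat and face up, with the handle staying where I left it. The grey meter is still in its cutout, and nothing is touching the robot.
- **Force spike:** My last few millimetres of small downward moves did not register. A slightly larger one then pressed the gripped meter onto the board with a wrist force of about 45 N (38.8 N of it vertical). I backed off at once, before releasing. The limits are 120 N at the wrist and 40 N for the arm or gripper body. I saw no sign of the gripper body or arm touching anything, but nothing measures that directly.
- **Network disagreement:** The detection network's board and meter points in the top view were about 5 pixels apart. I relied on the measured outlines for the centring.

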